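Take the red printing block from the back of the lipped rack

ROBOT

A 6-joint arm with a two-finger parallel gripper is mounted at the origin on a cart in front of the work surface, level with it; the furniture and walls round the work are solid. World frame = base frame: x ahead of the robot, y to its left, z up, the work surface at z = 0. Lengths are in m, angles in rad, forces in N, time in s.
With the tool pointing down it reaches from about 0.3 to 0.775 m from the base axis. Payload 14.6 kg.
Tool frame: the origin (TCP) lies on the centre line of the jaws, within the pads' length; the fingertips stand 17 mm ahead of it and the grasp point (between the pads) lies 2 mm behind it (nose_length is the distance from the TCP to the fingertips, in m); z points along the fingers, y is the line along which they close (so a half turn about z gives the same grasp; the last joint's range is limited). The gripper opens to 94 mm and grips with 3 to 60 N. Pads are 16 mm wide; open, the fingers measure 119 mm over their backs; the gripper's body (75 mm by 177 mm) begins 78 mm behind the grasp point.
Start: joints at [-1.354, 0.3, 1.521, -0, 1.321, -0.067], TCP at [0.154, -0.528, 0.186] pointing down, gripper open.
Joint ranges: [-3.03, 3.03], [-0.79, 2.21], [0.23, 2.52], [-1.04, 4.18], [0, 3.07], [-2.55, 2.55]. Speed limits (rad/s): [2.22, 2.22, 2.57, 3.14, 3.14, 3.14].

INTERFACE

Orientations are given as a unit quaternion [w, x, y, z].
In Python, from station import * gives the robot as it stands.
- The arm moves only by the shell command python3 -m jog 'ROWS' [FORCE]. ROWS is JSON, a list of rows, each an object with "claw": the finger opening in mm, from 0 to 94; "offset": the shift along the tool's x, y, z in mm, a list of three; "spin": the turn about the tool's z in degrees. A call has 1 to 5 rows; each row is the pose to reach, as a shift and turn from the pose commanded when the call began, along the tool's axes at that moment; what a row does not reach only later rows make up. A row lasts 1/12 s, in which the tool goes at most 41.7 mm and 7.16 degrees, less where a joint would pass 70% of its speed; a pose out of reach is approached as far as the arm can. A call with a gripper value outside its range is refused whole. The fingers move at their own pace and stop on an object; FORCE is the grip in N (left out, the last holds). Time passes only in rows, so rows that repeat a pose let the fingers close. It gives the time, the measured TCP pose, the force, the opening and the grip force at its end, in the units of the state.
- sense(): the state, without advancing time (a new reading comes with each control period).
- get_image(name): name is "scene" or "top" or "wrist"; returns the picture (420x560x3 uint8, blue, green, red); there is no depth.
- camera_model(name): a dict with "K" (3x3 intrinsics, pixels), "R" (3x3) and "t" (3): a world point X has camera coordinates R X + t. Camera axes: x right, y down, z forward; pixel columns grow to the right and rows downward; lengths in m; the calibration is good to about 2 mm. A picture is of the moment at which its call begins: read the wrist's pose just before it. camera_model takes no time and is no camera call; for the wrist camera it gives the pose at the moment of the call.
- sign_off(): hands the job in; it is judged then, once.
The state is a dict: "time_s": time; "qpos": joint angles; "qd": joint speeds; "joint_efforts": joint torques, N m; "eef_pos": TCP position; "eef_rot": TCP orientation; "force": force on the tool from outside, world axes, zero at the start; "torque": the same for the moment, N m; "opening": opening from 0.0 (shut) to 1.0 (fully open); "grasp_force": force on a finger pad.
Only numpy, scipy, OpenCV 4.12 (cv2) and the standard library are available. Lean on these libraries where they do the work, as an engineer would, in place of code of your own. Each camera call takes 0.05 s, during which the arm holds its last target. There are 200 camera calls.

TASK

The block with the red dot, at the back of the lipped rack, is to be printed with now: clear the two blocks in front of it onto the cork-lined tray so that both stand there, then slide it out and stand it squarely in the middle of the red dye pad. Then slide the other two back into the rack as far as they go, yellow first and blue last, because blue is wanted next and must be the one at the mouth. Keep the blocks upright and leave the jars and the tumbler where they are.

Things in the scene. Friction and masses are not known exactly. Their poses are not given: they have to be found in the camera images.
- rack: Fixed wood rack, 82x300 mm, origin mid underside: a lane along its y, floor z 6, end stop y=+138, open at -y. From y=-60 on, rails 58 apart and lips (z 39-43, slot 39 wide) hold block bases down; grips stand through. In front is open floor to y=-150 (rails flare to 76 by y=-90): lift or set a block at y=-99. Blocks' y along rack y, starts about +106, +41, -25; fully home +107, +45. Lengths mm.
- block_red: Wooden printing block with a red painted dot (21 mm) on top, 85 g, base 50 (its x) x 62 mm, 68 mm tall: studs z 0-8, base 8-28, round grip to 68, widest (28 mm) at z 58, 20 below. Origin at the centre of its underside, z up; either end forward. Pinch the grip along y (36 mm free between grips in the rack): pinched along x it can pivot and jam. Starts rearmost in the rack.
- block_blue: Wooden printing block with a blue painted dot (21 mm) on top, 85 g, base 50 (its x) x 62 mm, 68 mm tall: studs z 0-8, base 8-28, round grip to 68, widest (28 mm) at z 58, 20 below. Origin at the centre of its underside, z up; either end forward. Pinch the grip along y (36 mm free between grips in the rack): pinched along x it can pivot and jam. Starts in the rack in front of red.
- block_yellow: Wooden printing block with a yellow painted dot (21 mm) on top, 85 g, base 50 (its x) x 62 mm, 68 mm tall: studs z 0-8, base 8-28, round grip to 68, widest (28 mm) at z 58, 20 below. Origin at the centre of its underside, z up; either end forward. Pinch the grip along y (36 mm free between grips in the rack): pinched along x it can pivot and jam. Starts in the rack in front of red.
- tray: dark wooden side tray lined with cork, fixed, 124 mm along its x, 210 mm along its y; walls 6 mm thick and 18 mm high, cork floor (112 x 198 mm) at z = 8 mm. Origin at the centre of its underside. Room for two blocks side by side, for example at y = +48 and -48 mm with their y along the tray's y.
- pad_red: red dye pad, fixed: red felt in a shallow steel tin, 104 mm along its x, 116 mm along its y; felt top at z = 10 mm, tin rim 3 mm thick, 14 mm high. Origin at the centre of its underside. A block stands squarely on it when the block's x lies along the pad's x, either way round.
- pad_blue: blue dye pad, fixed, same shape and size as the red one; not used in this job.
- red_lid_jar: glass jar with a red lid, 65 mm across, 97 mm tall, loose, a bystander; origin at the centre of its underside.
- green_jar: small jar with a green label and a dark lid, 44 mm across, 105 mm tall, loose, a bystander; origin at the centre of its underside.
- tumbler: pale grey tumbler, 76 mm across the rim, 98 mm tall, loose, a bystander; origin at the centre of its underside.

How it is judged:
On the way, in this order (a step that is already met when the one before it is completed fails the run):
1. the blue-dot and the yellow-dot block both stand on the cork-lined tray, let go (y of block_blue in the frame of tray between -0.08 and 0.08 m and x of block_blue in the frame of tray between -0.036 and 0.036 m and z of block_blue in the frame of tray between 0.003 and 0.014 m and angle between each of block_blue, block_yellow's own z axis and vertical below 0.1 rad and y of block_yellow in the frame of tray between -0.08 and 0.08 m and x of block_yellow in the frame of tray between -0.036 and 0.036 m and z of block_yellow in the frame of tray between 0.003 and 0.014 m and contact force between the fingers and block_blue below 0.3 N and contact force between the fingers and block_yellow below 0.3 N), for 0.2 s.
2. the red-dot block stands squarely in the middle of the red pad, let go (horizontal distance between block_red and pad_red below 0.015 m and z of block_red in the frame of pad_red between 0.006 and 0.014 m and angle between block_red's own z axis and vertical below 0.1 rad and angle between the x axis of block_red and the x axis of pad_red, either way round below 0.25 rad and contact force between the fingers and block_red below 0.3 N), for 0.2 s.
At the end, for the whole second after the job is handed in: Red upright on the red pad, within 15 mm of its centre and 0.25 rad of square. Under the rack's lips and in line within 0.2 rad: yellow at most 10 mm short of the stop, blue in front of it at most 14 mm short of its home. All released, at rest (horizontal distance between block_red and pad_red below 0.015 m and z of block_red in the frame of pad_red between 0.006 and 0.014 m and angle between each of block_red, block_yellow, block_blue's own z axis and vertical below 0.1 rad and angle between the x axis of block_red and the x axis of pad_red, either way round below 0.25 rad and y of block_yellow in the frame of rack between 0.097 and 0.112 m and x of block_yellow in the frame of rack between -0.008 and 0.008 m and z of block_yellow in the frame of rack between 0.002 and 0.01 m and angle between the x axis of each of block_yellow, block_blue and the x axis of rack, either way round below 0.2 rad and y of block_blue in the frame of rack between 0.031 and 0.052 m and x of block_blue in the frame of rack between -0.008 and 0.008 m and z of block_blue in the frame of rack between 0.002 and 0.01 m and linear speed of each of block_red, block_blue, block_yellow below 0.02 m/s and angular speed of each of block_red, block_blue, block_yellow below 0.2 rad/s); the robot touches nothing.
It fails at once if a block is tipped over (angle between any of block_red, block_blue, block_yellow's own z axis and vertical above 0.6 rad).
It fails at once if the red-lidded jar is shifted by more than 30 mm or knocked over (distance of red_lid_jar from where it was at the start of the episode above 0.03 m or angle between red_lid_jar's own z axis and vertical above 0.4 rad).
It fails at once if the small green-labelled jar is shifted by more than 30 mm or knocked over (distance of green_jar from where it was at the start of the episode above 0.03 m or angle between green_jar's own z axis and vertical above 0.4 rad).
It fails at once if the tumbler is shifted by more than 30 mm or knocked over (distance of tumbler from where it was at the start of the episode above 0.03 m or angle between tumbler's own z axis and vertical above 0.4 rad).
It also fails if it takes over 133 s, if anything falls off the work surface, if the arm or the gripper's body presses on something with over 40 N, if the wrist force passes 120 N, or if a joint passes its speed limit or range.

## Working session

There is one attempt and no reset: what is moved stays moved. The work goes in short steps, Python scripts to look and compute and a shell command to move; the robot and the scene stay as the last step left them, time stands still between calls to the robot, and variables do not carry over. Pictures are saved under pics/ and viewed, at most 14 in all, crops included, and the job is handed in when it is done.

```bash
mkdir -p pics; ls; python3 - <<'E'
from station import *
import cv2
for n in ("scene","top"):
    cv2.imwrite(f"pics/{n}0.png",get_image(n))
    m=camera_model(n);print(n,m)
s=sense();print(s)
E
```

```text
pics
scene {'K': array([[380.95043905,   0.        , 276.17273755],
       [  0.        , 380.95043905, 213.85128758],
       [  0.        ,   0.        ,   1.        ]]), 'R': array([[-0.88044222, -0.47395655,  0.01366347],
       [-0.36860627,  0.66604452, -0.64847059],
       [ 0.2982464 , -0.57597733, -0.76111707]]), 't': array([0.53514428, 0.22312731, 0.81638716])}
top {'K': array([[427.37447037,   0.        , 283.6071105 ],
       [  0.        , 427.37447037, 210.17729773],
       [  0.        ,   0.        ,   1.        ]]), 'R': array([[ 0.01307415, -0.99990748, -0.0037548 ],
       [-0.99334806, -0.01255856, -0.11446356],
       [ 0.11440581,  0.00522633, -0.99342035]]), 't': array([0.01055579, 0.59789258, 0.99852864])}
{'time_s': 0.1, 'qpos': array([-1.35363421e+00,  3.00385095e-01,  1.52150828e+00,  1.72529424e-05,
        1.32069907e+00, -6.65989491e-02]), 'qd': array([-0.0001498 , -0.00267009, -0.00193368,  0.00051309,  0.00072249,
        0.00038857]), 'joint_efforts': array([-2.61201569e-05, -5.32643509e+01, -3.53286195e+01,  7.08928099e-02,
        2.34254653e-02, -4.97758651e-05]), 'eef_pos': array([ 0.15393102, -0.52775997,  0.18576431]), 'eef_rot': array([-4.99108028e-04,  9.89952009e-01,  1.41402865e-01, -2.92640284e-05]), 'force': array([0.37028363, 0.86249721, 0.0259558 ]), 'torque': array([-0.02150361,  0.01649577,  0.02170856]), 'grasp_force': 0.0, 'opening': 1.000244973504235}
```

View pics/top0.png

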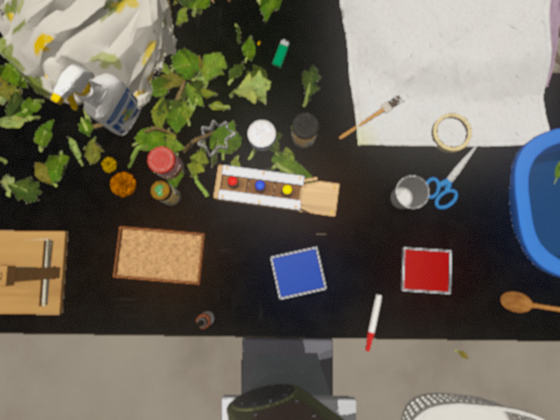

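View pics/scene0.png

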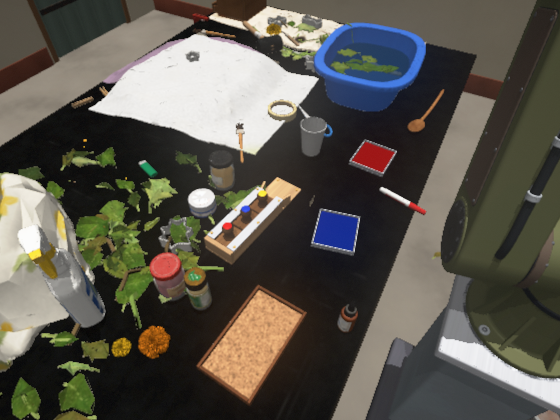

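```bash
cat > h.py <<'E'
from station import *
import numpy as np, cv2
def p2w(n,px,z):
    m=camera_model(n); K,R,t=m["K"],m["R"],m["t"]
    d=R.T@np.linalg.solve(K,[px[0],px[1],1.]); c=-R.T@t
    return (c+d*(z-c[2])/d[2])[:2]
def blobs(n,im,lo,hi,amin,z,roi=None):
    """centroids and min-area-rects of HSV blobs, in world at height z"""
    m=cv2.inRange(cv2.cvtColor(im,cv2.COLOR_BGR2HSV),lo,hi)
    if roi: k=np.zeros_like(m);k[roi[1]:roi[3],roi[0]:roi[2]]=1;m*=k
    N,l,st,ce=cv2.connectedComponentsWithStats(m); out=[]
    for i in range(1,N):
        if st[i,4]<amin: continue
        pts=np.argwhere(l==i)[:,::-1].astype(np.float32)
        W=np.array([p2w(n,p,z) for p in pts],np.float32)
        out.append((ce[i].round(1).tolist(),int(st[i,4]),W.mean(0).round(4).tolist(),[np.round(v,4) for v in cv2.minAreaRect(W)]))
    return out
E
python3 - <<'E'
from h import *
im=cv2.imread("pics/top0.png")
for nm,lo,hi,a,z,roi in [("reddot",(0,150,90),(8,255,255),8,.074,(215,165,310,215)),("reddot2",(170,150,90),(180,255,255),8,.074,(215,165,310,215)),
 ("bluedot",(105,140,70),(130,255,255),8,.074,(215,165,310,215)),("yel",(22,150,120),(35,255,255),8,.074,(215,165,310,215)),
 ("padblue",(105,140,70),(130,255,255),400,.010,(260,240,335,305)),("padred",(0,150,70),(8,255,255),400,.01,(390,240,465,300)),("padred2",(170,150,70),(180,255,255),400,.01,(390,240,465,300)),
 ("cork",(5,50,110),(25,255,255),1000,.008,(105,220,212,290)),("rails",(0,0,150),(180,45,255),100,.043,(210,155,345,220)),
 ("floor",(8,50,110),(25,255,255),100,.006,(210,155,345,220))]:
    print(nm,*blobs("top",im,lo,hi,a,z,roi),sep="\n  ")
cv2.imwrite("pics/crop1.png",np.hstack([cv2.resize(im[150:230,205:345],None,fx=5,fy=5,interpolation=cv2.INTER_CUBIC)]))
E
```

```text
reddot
  ([232.1, 180.8], 78, [0.6610000133514404, 0.1396999955177307], [array([0.6604, 0.1399]), array([0.019 , 0.0235]), np.float64(0.7073)])
reddot2
bluedot
  ([259.6, 184.7], 57, [0.6524999737739563, 0.07509999722242355], [array([0.6529, 0.0752]), array([0.0167, 0.0164]), np.float64(1.0654)])
yel
  ([286.7, 189.3], 84, [0.642300009727478, 0.011500000022351742], [array([0.6419, 0.0119]), array([0.0213, 0.021 ]), np.float64(0.7117)])
padblue
  ([298.0, 272.6], 1609, [0.448199987411499, -0.018699999898672104], [array([ 0.4485, -0.0186]), array([0.0912, 0.1035]), np.float64(13.2066)])Traceback (most recent call last):
  File "<stdin>", line 8, in <module>
  File "h.py", line 15, in blobs
    W=np.array([p2w(n,p,z) for p in pts],np.float32)
                ~~~^^^^^^^
  File "h.py", line 4, in p2w
    m=camera_model(n); K,R,t=m["K"],m["R"],m["t"]
ValueError: time passes only in moves, steps and waits
```

```bash
python3 - <<'E'
s=open('h.py').read()
s=s.replace("def p2w(n,px,z):\n    m=camera_model(n);","C={}\ndef p2w(n,px,z):\n    if n not in C: C[n]=camera_model(n)\n    m=C[n];")
open('h.py','w').write(s)
E
python3 - <<'E'
from h import *
im=cv2.imread("pics/top0.png")
for nm,lo,hi,a,z,roi in [("padred",(0,150,70),(8,255,255),400,.01,(390,240,465,300)),("padred2",(170,150,70),(180,255,255),400,.01,(390,240,465,300)),
 ("cork",(5,50,110),(25,255,255),1000,.008,(105,220,212,290)),("rails",(0,0,150),(180,45,255),100,.043,(210,155,345,220)),
 ("floor",(8,50,110),(25,255,255),100,.006,(210,155,345,220)),
 ("redlid",(0,130,70),(180,255,255),100,.097,(140,140,185,180)),("tumb",(0,0,90),(180,60,255),100,.098,(385,170,430,212))]:
    print(nm,*blobs("top",im,lo,hi,a,z,roi),sep="\n  ")
cv2.imwrite("pics/crop1.png",cv2.resize(im[150:230,205:345],None,fx=5,fy=5,interpolation=cv2.INTER_CUBIC))
cx={"rackorigin?":None}
E
```

```text
padred
  ([426.4, 270.2], 1617, [0.45820000767707825, -0.33070001006126404], [array([ 0.4584, -0.3308]), array([0.1051, 0.092 ]), np.float64(87.1713)])
padred2
cork
  ([158.8, 254.9], 4388, [0.48660001158714294, 0.3228999972343445], [array([0.4871, 0.3239]), array([0.211 , 0.1258]), np.float64(85.9813)])
rails
  ([262.9, 174.9], 825, [0.6820999979972839, 0.06939999759197235], [array([0.6822, 0.0698]), array([0.1998, 0.0253]), np.float64(82.8379)])
  ([259.2, 199.3], 843, [0.6223999857902527, 0.07729999721050262], [array([0.6225, 0.0773]), array([0.2001, 0.0254]), np.float64(82.9029)])
floor
  ([290.3, 192.2], 2295, [0.6464999914169312, 0.0024999999441206455], [array([0.6529, 0.0379]), array([0.3106, 0.0952]), np.float64(82.5403)])
redlid
  ([160.7, 153.8], 1017, [0.7178999781608582, 0.30320000648498535], [array([0.7116, 0.3009]), array([0.0777, 0.1026]), np.float64(0.6878)])
tumb
  ([411.7, 191.7], 961, [0.6363000273704529, -0.27309998869895935], [array([ 0.637 , -0.2726]), array([0.076, 0.08 ]), np.float64(0.7063)])
```

View pics/crop1.png

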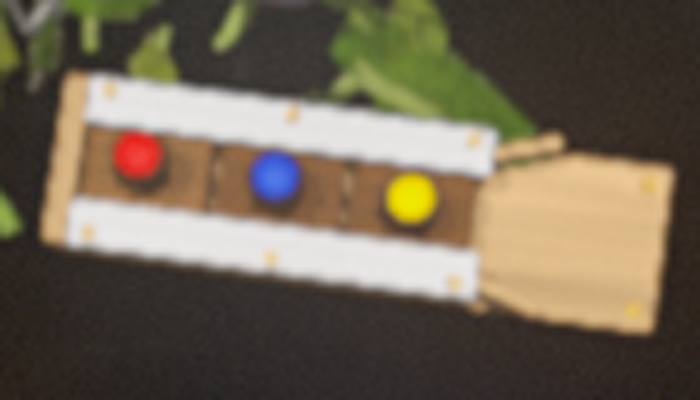

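```bash
cat >> h.py <<'E'
F={"rack":(.6474,.0349,-7.2),"tray":(.487,.3235,-4.0),"pad":(.4583,-.3308,-2.8)}
def pt(f,x,y):
    a=np.radians(F[f][2]); return np.array([F[f][0]+x*np.cos(a)-y*np.sin(a),F[f][1]+x*np.sin(a)+y*np.cos(a)])
def axes():
    from scipy.spatial.transform import Rotation as Ro
    s=sense(); w=s["eef_rot"]; return s,Ro.from_quat([w[1],w[2],w[3],w[0]]).as_matrix()
def plan(f,x,y,z,n=1):
    """split the way to (x,y) of frame f, height z, into n equal calls; whole spin in call 1"""
    s,R=axes(); yaw=np.degrees(np.arctan2(R[1,0],R[0,0])); sp=(yaw-F[f][2]+90)%180-90
    d=(np.array([*pt(f,x,y),z])-s["eef_pos"])/n*1000; a=np.radians(F[f][2])
    R2=np.array([[np.cos(a),np.sin(a),0],[np.sin(a),-np.cos(a),0],[0,0,-1]])
    if np.cos(np.radians(yaw-F[f][2]))<0: R2[:,:2]*=-1
    print("t",s["time_s"].__round__(2),"now",s["eef_pos"].round(4),"spin",sp.round(1),"call1",(R.T@d).round(),"then",(R2.T@d).round())
E
python3 -c "
from h import *
plan('rack',0,-.025,.186,4)"
```

```text
t 0.1 now [ 0.1539 -0.5278  0.1858] spin 23.5 call1 [155. -95.   0.] then [ 105. -149.   -0.]
```

```bash
python3 -m jog '[{"claw":46,"offset":[31,-19,0],"spin":5},{"claw":46,"offset":[62,-38,0],"spin":10},{"claw":46,"offset":[93,-57,0],"spin":15},{"claw":46,"offset":[124,-76,0],"spin":20},{"claw":46,"offset":[155,-95,0],"spin":23.5}]' 20
python3 -m jog '[{"claw":46,"offset":[21,-30,0],"spin":0},{"claw":46,"offset":[42,-60,0],"spin":0},{"claw":46,"offset":[63,-90,0],"spin":0},{"claw":46,"offset":[84,-120,0],"spin":0},{"claw":46,"offset":[105,-149,0],"spin":0}]'
python3 -m jog '[{"claw":46,"offset":[21,-30,0],"spin":0},{"claw":46,"offset":[42,-60,0],"spin":0},{"claw":46,"offset":[63,-90,0],"spin":0},{"claw":46,"offset":[84,-120,0],"spin":0},{"claw":46,"offset":[105,-149,0],"spin":0}]'
python3 -c "
from h import *
plan('rack',0,-.025,.186,1)"
```

```text
time_s: 0.52
eef_pos: [0.2769, -0.3918, 0.186]
eef_rot: [-0.0, 0.998, -0.066, -0.0]
force: [1.2, -1.5, 1.0]
opening: 0.681
grasp_force: 0.0
time_s: 0.93
eef_pos: [0.4, -0.2571, 0.1862]
eef_rot: [-0.0, 0.998, -0.063, -0.0]
force: [-1.0, -0.7, -0.4]
opening: 0.486
grasp_force: 0.0
time_s: 1.35
eef_pos: [0.5229, -0.1224, 0.186]
eef_rot: [-0.0, 0.998, -0.063, -0.0]
force: [-0.0, -0.4, 0.6]
opening: 0.486
grasp_force: 0.0
t 1.35 now [ 0.5229 -0.1224  0.186 ] spin -0.0 call1 [ 104. -147.    0.] then [ 104. -147.    0.]
```

Very accurate. Move above yellow and check with the wrist camera.

```bash
python3 -m jog '[{"claw":46,"offset":[26,-37,0],"spin":0},{"claw":46,"offset":[52,-74,0],"spin":0},{"claw":46,"offset":[78,-111,0],"spin":0},{"claw":46,"offset":[104,-147,0],"spin":0},{"claw":46,"offset":[104,-147,0],"spin":0}]'
python3 - <<'E'
from h import *
plan('rack',0,-.025,.064,1)
C["wrist"]=camera_model("wrist"); im=get_image("wrist"); cv2.imwrite("pics/w1.png",im)
for nm,lo,hi in [("r",(0,150,70),(8,255,255)),("b",(105,140,60),(130,255,255)),("y",(22,150,100),(35,255,255))]:
    print(nm,*[b for b in blobs("wrist",im,lo,hi,60,.074)],sep="\n  ")
E
```

```text
time_s: 1.77
eef_pos: [0.6457, 0.0127, 0.1851]
eef_rot: [-0.0, 0.998, -0.062, -0.0]
force: [-0.9, -0.0, -0.2]
opening: 0.491
grasp_force: 0.0
t 1.77 now [0.6457 0.0127 0.1851] spin 0.1 call1 [ -1.   3. 121.] then [ -1.   3. 121.]
r
  ([134.4, 200.2], 461, [0.6607999801635742, 0.13920000195503235], [array([0.6609, 0.1391]), array([0.0208, 0.0206]), np.float64(35.4045)])
  ([555.3, 320.3], 459, [0.4943000078201294, -0.2337999939918518], [array([ 0.5024, -0.2313]), array([0.0781, 0.0106]), np.float64(4.597)])
b
  ([209.4, 202.0], 440, [0.651199996471405, 0.0746999979019165], [array([0.6511, 0.0747]), array([0.0203, 0.0198]), np.float64(82.8939)])
  ([309.4, 331.9], 1923, [0.5110999941825867, 0.001500000013038516], [array([0.508 , 0.0048]), array([0.044 , 0.0608]), np.float64(8.0149)])
y
  ([283.1, 203.7], 416, [0.641700029373169, 0.011099999770522118], [array([0.6414, 0.0112]), array([0.0193, 0.0199]), np.float64(82.8946)])
```

View pics/w1.png

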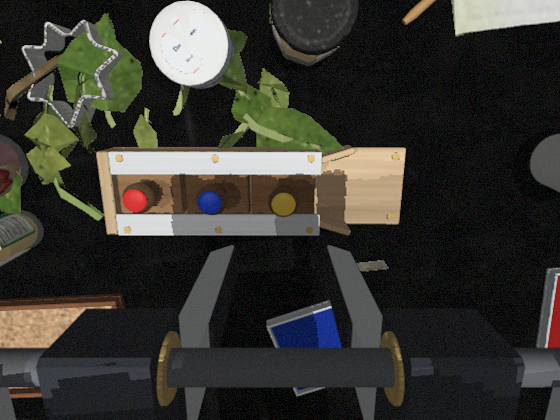

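```bash
python3 -m jog '[{"claw":46,"offset":[-3,2.5,30],"spin":0},{"claw":46,"offset":[-3,2.5,60],"spin":0},{"claw":46,"offset":[-3,2.5,90],"spin":0},{"claw":46,"offset":[-3,2.5,112],"spin":0},{"claw":46,"offset":[-3,2.5,122],"spin":0}]' 20
python3 -m jog '[{"claw":20,"offset":[0,0,0],"spin":0},{"claw":20,"offset":[0,0,0],"spin":0},{"claw":20,"offset":[0,0,0],"spin":0},{"claw":20,"offset":[0,0,0],"spin":0}]' 20
python3 -c "
from h import *
plan('rack',-.001,-.099,.063,1)"
```

```text
time_s: 2.23
eef_pos: [0.6386, 0.0061, 0.0606]
eef_rot: [0.0, 0.998, -0.063, -0.003]
force: [0.1, 0.2, -0.4]
opening: 0.487
grasp_force: 0.0
time_s: 2.57
eef_pos: [0.6413, 0.0063, 0.066]
eef_rot: [-0.0, 0.998, -0.063, 0.001]
force: [-0.8, -0.3, -0.2]
opening: 0.242
grasp_force: 0.0
t 2.57 now [0.6413 0.0063 0.066 ] spin -0.0 call1 [ 2. 70.  3.] then [ 1. 70.  3.]
```

```bash
python3 -m jog '[{"claw":20,"offset":[0,0,2],"spin":0},{"claw":20,"offset":[0,0,2],"spin":0},{"claw":20,"offset":[0,0,2],"spin":0},{"claw":20,"offset":[0,0,2],"spin":0}]' 20
python3 - <<'E'
from h import *
plan('rack',-.001,-.099,.063,1)
C["wrist"]=camera_model("wrist"); im=get_image("wrist"); cv2.imwrite("pics/w2.png",im)
E
```

```text
time_s: 2.9
eef_pos: [0.6405, 0.0064, 0.0624]
eef_rot: [-0.0, 0.998, -0.063, 0.0]
force: [-0.5, -0.7, 0.3]
opening: 0.211
grasp_force: 0.0
t 2.9 now [0.6405 0.0064 0.0624] spin -0.0 call1 [ 2. 70. -1.] then [ 2. 70. -1.]
```

View pics/w2.png

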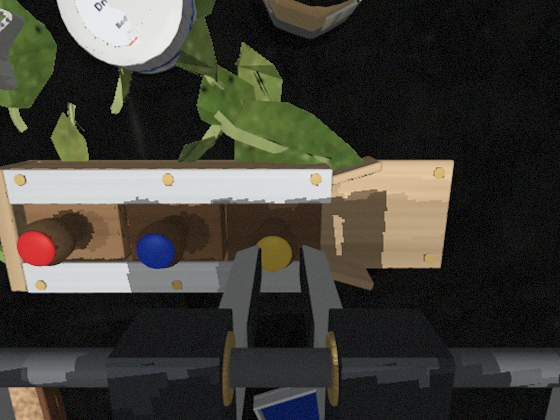

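```bash
python3 - <<'E'
from h import *
s,R=axes();m=camera_model("wrist");C["wrist"]=m
def pr(X):
    c=m["K"]@(m["R"]@X+m["t"]);return (c[:2]/c[2]).round(1)
p=s["eef_pos"]
for d in (0,17,-2): print("tcp+",d,pr(p+R[:,2]*d/1000))
for y in (14,-14): print("jaw",y,pr(p+R[:,1]*y/1000))
im=cv2.imread("pics/w2.png")
for nm,lo,hi in [("r",(0,150,70),(8,255,255)),("b",(105,140,60),(130,255,255)),("y",(22,130,70),(35,255,255))]:
    print(nm,*[b for b in blobs("wrist",im,lo,hi,60,.074)],sep="\n  ")
print(s["opening"],s["grasp_force"])
cv2.imwrite("pics/w2c.png",cv2.resize(im[190:330,190:360],None,fx=4,fy=4,interpolation=cv2.INTER_CUBIC))
E
```

```text
tcp+ 0 [281.  246.8]
tcp+ 17 [280.9 236.8]
tcp+ -2 [281.  248.1]
jaw 14 [305.2 246.8]
jaw -14 [256.8 246.8]
r
  ([35.9, 248.0], 1079, [0.661300003528595, 0.13860000669956207], [array([0.6612, 0.1386]), array([0.0205, 0.0207]), np.float64(72.412)])
b
  ([155.2, 250.7], 1055, [0.6514999866485596, 0.07440000027418137], [array([0.6512, 0.0745]), array([0.0207, 0.02  ]), np.float64(82.714)])
  ([293.8, 409.3], 1055, [0.5360999703407288, 0.011699999682605267], [array([0.5368, 0.0145]), array([0.0202, 0.0351]), np.float64(0.0917)])
y
  ([274.3, 252.8], 937, [0.6420000195503235, 0.00989999994635582], [array([0.642 , 0.0096]), array([0.0206, 0.018 ]), np.float64(4.315)])
0.2113309511097836 0.0
```

View pics/w2c.png

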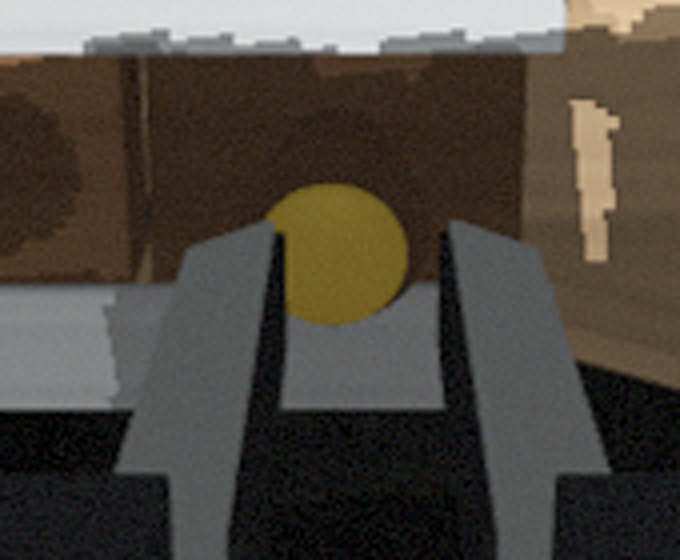

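```bash
python3 -m jog '[{"claw":12,"offset":[0,0,0],"spin":0},{"claw":6,"offset":[0,0,0],"spin":0},{"claw":0,"offset":[0,0,0],"spin":0},{"claw":0,"offset":[0,0,0],"spin":0}]' 20
python3 - <<'E'
from h import *
plan('rack',-.001,-.099,.063,1)
im=get_image("wrist"); cv2.imwrite("pics/w3.png",cv2.resize(im[190:330,190:360],None,fx=4,fy=4,interpolation=cv2.INTER_CUBIC))
E
```

```text
time_s: 3.28
eef_pos: [0.6405, 0.0064, 0.0622]
eef_rot: [-0.0, 0.998, -0.063, -0.0]
force: [-0.4, 0.7, 0.0]
opening: 0.005
grasp_force: 0.0
t 3.28 now [0.6405 0.0064 0.0622] spin -0.0 call1 [ 2. 70. -1.] then [ 2. 70. -1.]
```

View pics/w3.png

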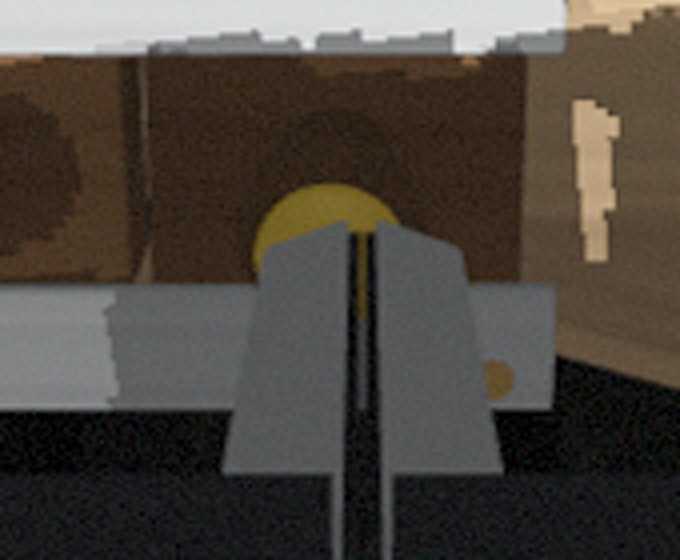

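```bash
python3 - <<'E'
from h import *
import station
print([n for n in dir(station) if not n.startswith('_')], getattr(station,'nose_length',None))
s,R=axes();m=camera_model("wrist");K=m["K"];print(K[0,0])
tc=R.T@(m["R"].T@(-m["t"])-s["eef_pos"]); A=R.T@m["R"].T
print("cam in tool",tc.round(4),"axis",A[:,2].round(3))
for nm,p,q,g in [("w1",(232,248),(331,248),45.8),("w2",(258.8,248),(302.5,248.7),19.8)]:
    a=A@np.linalg.solve(K,[*p,1]);b=A@np.linalg.solve(K,[*q,1])
    k=g/1000/abs(b[1]-a[1]); print(nm,(tc+k*a).round(4),(tc+k*b).round(4))
im=get_image("scene"); cv2.imwrite("pics/s2.png",cv2.resize(im[100:300,150:400],None,fx=3,fy=3,interpolation=cv2.INTER_CUBIC))
E
```

```text
['IKError', 'camera_model', 'get_image', 'nose_length', 'sense', 'sign_off'] 0.017
367.0045673801124
cam in tool [ 0.0784 -0.0005 -0.1987] axis [-0.272 -0.     0.962]
w1 [ 0.0152 -0.0228 -0.0401] [ 0.0152  0.023  -0.0401]
w2 [ 0.0165 -0.0102 -0.0433] [ 0.0162  0.0096 -0.0434]
```

View pics/s2.png

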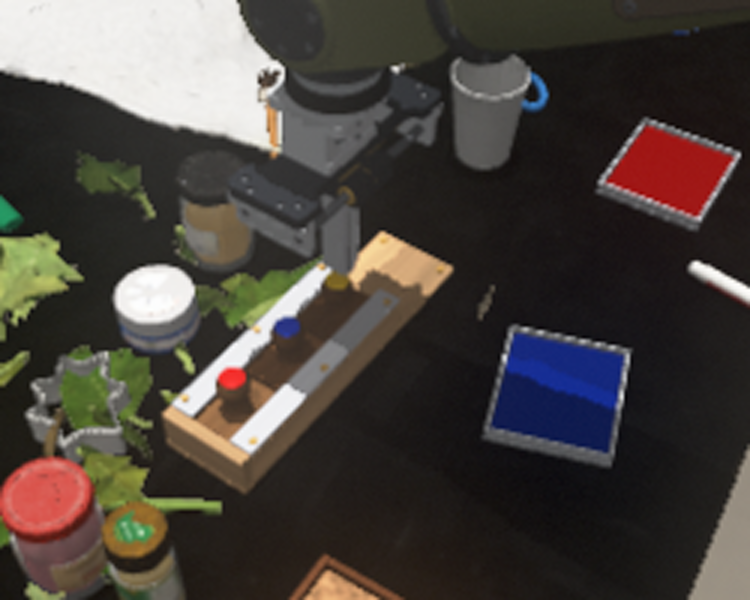

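```bash
python3 - <<'E'
from h import *
for px in ((263.3,190.7),(258,187),(269,190.5),(262,194.3)):
    for z in (.045,.06,.074,.09,.104): print(px,z,p2w("scene",px,z).round(4))
s=sense();print(s["eef_pos"],s["qpos"].round(3),s["force"])
E
```

```text
(263.3, 190.7) 0.045 [ 0.6562 -0.0182]
(263.3, 190.7) 0.06 [ 0.649  -0.0057]
(263.3, 190.7) 0.074 [0.6422 0.0059]
(263.3, 190.7) 0.09 [0.6344 0.0192]
(263.3, 190.7) 0.104 [0.6276 0.0309]
(258, 187) 0.045 [ 0.675  -0.0231]
(258, 187) 0.06 [ 0.6673 -0.0106]
(258, 187) 0.074 [0.6601 0.0012]
(258, 187) 0.09 [0.652  0.0146]
(258, 187) 0.104 [0.6448 0.0263]
(269, 190.5) 0.045 [ 0.6437 -0.026 ]
(269, 190.5) 0.06 [ 0.6366 -0.0134]
(269, 190.5) 0.074 [ 0.6301 -0.0016]
(269, 190.5) 0.09 [0.6226 0.0119]
(269, 190.5) 0.104 [0.6161 0.0237]
(262, 194.3) 0.045 [ 0.6528 -0.0054]
(262, 194.3) 0.06 [0.6456 0.0068]
(262, 194.3) 0.074 [0.6389 0.0182]
(262, 194.3) 0.09 [0.6312 0.0312]
(262, 194.3) 0.104 [0.6245 0.0426]
[0.64047197 0.00637937 0.06225246] [-0.047  0.616  1.364  0.     1.162  1.65 ] [ 0.17963592  0.63058502 -0.51866117]
```

```bash
python3 -m jog '[{"claw":46,"offset":[0,0,0],"spin":0},{"claw":46,"offset":[0,0,-4],"spin":0},{"claw":46,"offset":[1,-4,-4],"spin":0},{"claw":46,"offset":[1,-4,-4],"spin":0},{"claw":46,"offset":[1,-4,-4],"spin":0}]' 20
python3 -m jog '[{"claw":46,"offset":[0,0,4],"spin":0},{"claw":46,"offset":[0,0,8],"spin":0},{"claw":46,"offset":[0,0,12],"spin":0},{"claw":46,"offset":[0,0,15],"spin":0},{"claw":46,"offset":[0,0,15],"spin":0}]'
python3 -m jog '[{"claw":46,"offset":[0,0,4],"spin":0},{"claw":46,"offset":[0,0,8],"spin":0},{"claw":46,"offset":[0,0,10],"spin":0},{"claw":46,"offset":[0,0,10],"spin":0}]'
python3 -m jog '[{"claw":20,"offset":[0,0,0],"spin":0},{"claw":20,"offset":[0,0,0],"spin":0},{"claw":20,"offset":[0,0,0],"spin":0},{"claw":20,"offset":[0,0,0],"spin":0},{"claw":20,"offset":[0,0,0],"spin":0}]'
python3 - <<'E'
from h import *
plan('rack',-.001,-.099,.063,1)
cv2.imwrite("pics/w4.png",get_image("wrist"))
im=get_image("scene"); cv2.imwrite("pics/s3.png",im)
a=cv2.resize(im[150:230,230:310],(400,400),interpolation=cv2.INTER_CUBIC);b=cv2.resize(cv2.imread("pics/w4.png")[180:320,210:350],(400,400))
cv2.imwrite("pics/v4.png",np.hstack([a,b]))
E
```

```text
time_s: 3.8
eef_pos: [0.6421, 0.0105, 0.0663]
eef_rot: [-0.0, 0.998, -0.063, 0.0]
force: [0.3, 0.1, 0.5]
opening: 0.324
grasp_force: 0.0
time_s: 4.22
eef_pos: [0.6415, 0.0102, 0.0502]
eef_rot: [0.0, 0.998, -0.063, -0.001]
force: [-0.5, 0.5, -0.6]
opening: 0.484
grasp_force: 0.0
time_s: 4.55
eef_pos: [0.6417, 0.0103, 0.0406]
eef_rot: [0.0, 0.998, -0.063, -0.0]
force: [-0.4, 0.0, 0.4]
opening: 0.488
grasp_force: 0.0
time_s: 4.97
eef_pos: [0.6421, 0.0103, 0.0414]
eef_rot: [-0.0, 0.998, -0.063, 0.0]
force: [0.1, 0.3, -0.2]
opening: 0.277
grasp_force: 20.0
t 4.97 now [0.6421 0.0103 0.0414] spin -0.0 call1 [  1.  74. -22.] then [  1.  74. -22.]
```

View pics/v4.png

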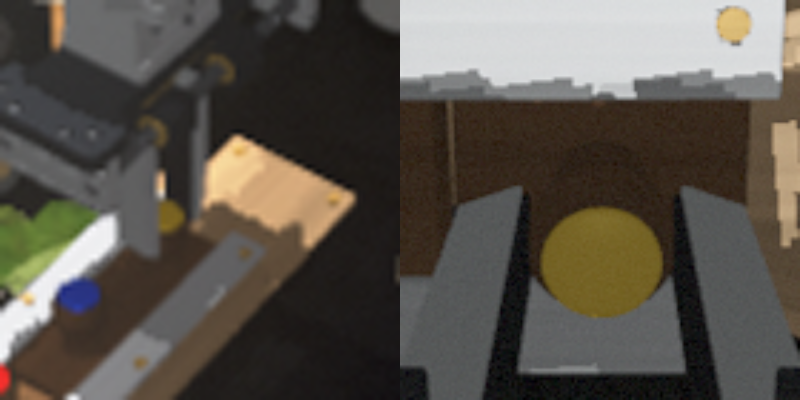

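```bash
python3 -m jog '[{"claw":44,"offset":[0,0,0],"spin":0},{"claw":44,"offset":[0,0,0],"spin":0},{"claw":44,"offset":[0,0,4],"spin":0},{"claw":44,"offset":[0,0,8],"spin":0},{"claw":44,"offset":[0,0,8],"spin":0}]' 20
python3 -m jog '[{"claw":16,"offset":[0,0,0],"spin":0},{"claw":16,"offset":[0,0,0],"spin":0},{"claw":16,"offset":[0,0,0],"spin":0},{"claw":16,"offset":[0,0,0],"spin":0},{"claw":16,"offset":[0,0,0],"spin":0}]'
python3 -c "
from h import *
plan('rack',-.001,-.099,.063,1)"
```

```text
time_s: 5.48
eef_pos: [0.6414, 0.0102, 0.032]
eef_rot: [0.0, 0.998, -0.063, -0.001]
force: [-0.0, 0.5, 0.1]
opening: 0.473
grasp_force: 0.0
time_s: 5.9
eef_pos: [0.642, 0.0102, 0.0333]
eef_rot: [-0.0, 0.998, -0.063, 0.0]
force: [0.8, 0.5, -0.5]
opening: 0.278
grasp_force: 20.0
t 5.9 now [0.642  0.0102 0.0333] spin -0.0 call1 [  1.  74. -30.] then [  1.  74. -30.]
```

```bash
python3 -m jog '[{"claw":16,"offset":[0,8,0],"spin":0},{"claw":16,"offset":[0,16,0],"spin":0},{"claw":16,"offset":[0,24,0],"spin":0},{"claw":16,"offset":[0,32,0],"spin":0},{"claw":16,"offset":[0,40,0],"spin":0}]' 25
python3 -m jog '[{"claw":16,"offset":[0,8,0],"spin":0},{"claw":16,"offset":[0,16,0],"spin":0},{"claw":16,"offset":[0,24,0],"spin":0},{"claw":16,"offset":[0,34,0],"spin":0},{"claw":16,"offset":[0,34,0],"spin":0}]' 25
python3 -m jog '[{"claw":16,"offset":[0,0,-15],"spin":0},{"claw":16,"offset":[0,0,-40],"spin":0},{"claw":16,"offset":[0,0,-75],"spin":0},{"claw":16,"offset":[0,0,-110],"spin":0},{"claw":16,"offset":[0,0,-120],"spin":0}]' 25
python3 - <<'E'
from h import *
plan('tray',0,-.048,.155,2)
cv2.imwrite("pics/s5.png",get_image("scene"))
E
```

```text
time_s: 6.32
eef_pos: [0.6368, -0.0306, 0.0333]
eef_rot: [0.0, 0.998, -0.063, 0.0]
force: [-0.5, 1.0, 0.6]
opening: 0.279
grasp_force: 25.0
time_s: 6.73
eef_pos: [0.6324, -0.0651, 0.0333]
eef_rot: [0.0, 0.998, -0.064, 0.0]
force: [-0.6, -1.3, 2.2]
opening: 0.275
grasp_force: 25.0
time_s: 7.15
eef_pos: [0.6342, -0.0634, 0.1589]
eef_rot: [0.0, 0.998, -0.063, 0.003]
force: [0.5, -0.9, -0.2]
opening: 0.28
grasp_force: 25.0
t 7.15 now [ 0.6342 -0.0634  0.1589] spin -3.2 call1 [ -96. -159.    1.] then [ -87. -164.    2.]
```

View pics/s5.png

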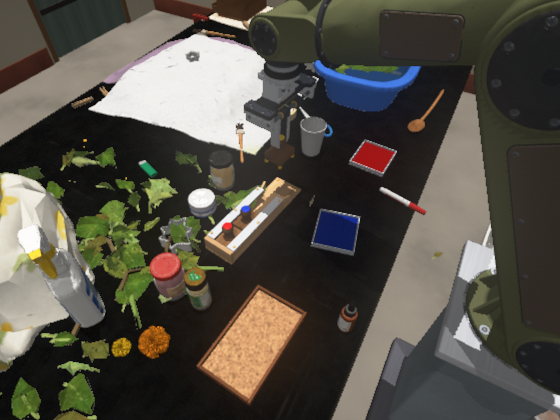

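```bash
python3 -m jog '[{"claw":16,"offset":[-19,-32,0],"spin":-1},{"claw":16,"offset":[-38,-64,0],"spin":-2},{"claw":16,"offset":[-57,-95,0],"spin":-3.2},{"claw":16,"offset":[-77,-127,0],"spin":-3.2},{"claw":16,"offset":[-96,-159,0],"spin":-3.2}]' 25
python3 -m jog '[{"claw":16,"offset":[-19,-35,0],"spin":0},{"claw":16,"offset":[-38,-70,0],"spin":0},{"claw":16,"offset":[-57,-105,0],"spin":0},{"claw":16,"offset":[-77,-140,0],"spin":0},{"claw":16,"offset":[-85,-157,0],"spin":0}]' 25
python3 -m jog '[{"claw":16,"offset":[-1,-3,0],"spin":0},{"claw":16,"offset":[-1,-3,0],"spin":0},{"claw":16,"offset":[-1,-3,0],"spin":0}]' 25
python3 -c "
from h import *
plan('tray',0,-.048,.035,1)"
```

```text
time_s: 7.62
eef_pos: [0.5558, 0.1079, 0.1516]
eef_rot: [0.0, 0.999, -0.035, -0.001]
force: [1.2, 0.7, -0.4]
opening: 0.278
grasp_force: 25.0
time_s: 8.03
eef_pos: [0.4811, 0.2722, 0.1517]
eef_rot: [0.0, 0.999, -0.034, -0.001]
force: [0.5, -0.0, 0.7]
opening: 0.277
grasp_force: 25.0
time_s: 8.28
eef_pos: [0.483, 0.2715, 0.1523]
eef_rot: [0.0, 0.999, -0.035, -0.001]
force: [-0.2, 0.7, -0.5]
opening: 0.277
grasp_force: 25.0
t 8.28 now [0.483  0.2715 0.1523] spin -0.0 call1 [  0.  -4. 117.] then [  0.  -4. 117.]
```

```bash
python3 -m jog '[{"claw":16,"offset":[0,-4,30],"spin":0},{"claw":16,"offset":[0,-4,60],"spin":0},{"claw":16,"offset":[0,-4,85],"spin":0},{"claw":16,"offset":[0,-4,102],"spin":0},{"claw":16,"offset":[0,-4,108],"spin":0}]' 25
python3 -m jog '[{"claw":16,"offset":[0,0,2],"spin":0},{"claw":16,"offset":[0,0,4],"spin":0},{"claw":16,"offset":[0,0,6],"spin":0},{"claw":16,"offset":[0,0,8],"spin":0},{"claw":16,"offset":[0,0,8],"spin":0}]' 25
python3 -c "
from h import *
plan('tray',0,-.048,.035,1)"
```

```text
time_s: 8.7
eef_pos: [0.4825, 0.2742, 0.0421]
eef_rot: [0.001, 0.999, -0.036, -0.002]
force: [-0.0, 0.1, -0.3]
opening: 0.278
grasp_force: 25.0
time_s: 9.12
eef_pos: [0.4835, 0.2763, 0.0376]
eef_rot: [-0.0, 0.999, -0.035, 0.0]
force: [0.3, -0.5, -1.0]
opening: 0.278
grasp_force: 25.0
t 9.12 now [0.4835 0.2763 0.0376] spin -0.0 call1 [0. 1. 3.] then [0. 1. 3.]
```

Lower a little until contact, release, then rise.

```bash
python3 -m jog '[{"claw":16,"offset":[0,0,1],"spin":0},{"claw":16,"offset":[0,0,2],"spin":0},{"claw":16,"offset":[0,0,2.5],"spin":0},{"claw":16,"offset":[0,0,2.5],"spin":0}]' 25
python3 -m jog '[{"claw":44,"offset":[0,0,0],"spin":0},{"claw":44,"offset":[0,0,0],"spin":0},{"claw":44,"offset":[0,0,0],"spin":0},{"claw":44,"offset":[0,0,0],"spin":0},{"claw":44,"offset":[0,0,0],"spin":0}]' 20
python3 -m jog '[{"claw":44,"offset":[0,0,-15],"spin":0},{"claw":44,"offset":[0,0,-45],"spin":0},{"claw":44,"offset":[0,0,-80],"spin":0},{"claw":44,"offset":[0,0,-110],"spin":0},{"claw":44,"offset":[0,0,-115],"spin":0}]'
python3 - <<'E'
from h import *
plan('rack',0,.041,.150,2)
C["wrist"]=camera_model("wrist"); im=get_image("wrist"); cv2.imwrite("pics/w6.png",im)
print(blobs("wrist",im,(22,130,70),(35,255,255),60,.076),pt('tray',0,-.048))
E
```

```text
time_s: 9.45
eef_pos: [0.4834, 0.2765, 0.0352]
eef_rot: [-0.0, 0.999, -0.035, 0.0]
force: [-1.3, 0.1, 4.2]
opening: 0.274
grasp_force: 25.0
time_s: 9.87
eef_pos: [0.4832, 0.2763, 0.0347]
eef_rot: [0.0, 0.999, -0.035, -0.0]
force: [-0.2, -0.3, 0.8]
opening: 0.467
grasp_force: 0.0
time_s: 10.28
eef_pos: [0.4849, 0.2772, 0.1552]
eef_rot: [-0.002, 0.999, -0.035, 0.003]
force: [1.2, 0.2, -0.5]
opening: 0.467
grasp_force: 0.0
t 10.28 now [0.4849 0.2772 0.1552] spin 3.2 call1 [91. 95.  3.] then [96. 89.  3.]
[([281.4, 212.7], 550, [0.4828999936580658, 0.27720001339912415], [array([0.4829, 0.2772]), array([0.0205, 0.0211]), np.float64(41.6923)])] [0.48365169 0.27561693]
```

```bash
python3 -m jog '[{"claw":46,"offset":[23,24,0],"spin":1},{"claw":46,"offset":[46,48,0],"spin":2},{"claw":46,"offset":[68,71,0],"spin":3.2},{"claw":46,"offset":[91,95,0],"spin":3.2}]' 25
python3 -m jog '[{"claw":46,"offset":[24,22,0],"spin":0},{"claw":46,"offset":[48,44,0],"spin":0},{"claw":46,"offset":[72,66,0],"spin":0},{"claw":46,"offset":[96,89,0],"spin":0}]' 25
python3 -m jog '[{"claw":46,"offset":[0,0,0],"spin":0},{"claw":46,"offset":[0,0,0],"spin":0},{"claw":46,"offset":[0,0,0],"spin":0}]' 25
python3 - <<'E'
from h import *
C["wrist"]=camera_model("wrist"); im=get_image("wrist")
for lo,hi in (((105,140,60),(130,255,255)),((0,150,70),(8,255,255))):
    print(blobs("wrist",im,lo,hi,60,.074))
plan('rack',0,.0405,.033,1)
E
```

```text
time_s: 10.67
eef_pos: [0.5675, 0.1739, 0.1482]
eef_rot: [0.0, 0.998, -0.064, -0.001]
force: [0.2, 0.4, -0.7]
opening: 0.491
grasp_force: 0.0
time_s: 11.0
eef_pos: [0.6517, 0.0734, 0.1479]
eef_rot: [0.0, 0.998, -0.063, -0.001]
force: [0.1, 0.5, 0.8]
opening: 0.486
grasp_force: 0.0
time_s: 11.25
eef_pos: [0.6507, 0.075, 0.1483]
eef_rot: [0.0, 0.998, -0.063, -0.001]
force: [-0.7, -0.1, -0.4]
opening: 0.49
grasp_force: 0.0
[([280.4, 210.4], 547, [0.6513000130653381, 0.07519999891519547], [array([0.6512, 0.0752]), array([0.0202, 0.0201]), np.float64(36.98)]), ([353.6, 397.9], 183, [0.46779999136924744, 0.03180000185966492], [array([0.4673, 0.0313]), array([0.0288, 0.0072]), np.float64(13.0872)])]
[([195.9, 208.5], 479, [0.6611999869346619, 0.1396999955177307], [array([0.6611, 0.14  ]), array([0.0209, 0.0201]), np.float64(82.7026)])]
t 11.3 now [0.6507 0.0755 0.1489] spin 0.0 call1 [  2.   0. 116.] then [  2.   0. 116.]
```

```bash
python3 -m jog '[{"claw":46,"offset":[0,0,30],"spin":0},{"claw":46,"offset":[0,0,60],"spin":0},{"claw":46,"offset":[0,0,88],"spin":0},{"claw":46,"offset":[0,0,108],"spin":0},{"claw":46,"offset":[0,0,115],"spin":0}]' 25
python3 -m jog '[{"claw":46,"offset":[0,0,0],"spin":0},{"claw":16,"offset":[0,0,0],"spin":0},{"claw":16,"offset":[0,0,0],"spin":0},{"claw":16,"offset":[0,0,0],"spin":0},{"claw":16,"offset":[0,0,0],"spin":0}]' 25
python3 -m jog '[{"claw":16,"offset":[0,8,0],"spin":0},{"claw":16,"offset":[0,18,0],"spin":0},{"claw":16,"offset":[0,28,0],"spin":0},{"claw":16,"offset":[0,38,0],"spin":0},{"claw":16,"offset":[0,48,0],"spin":0}]'
python3 -m jog '[{"claw":16,"offset":[0,10,0],"spin":0},{"claw":16,"offset":[0,20,0],"spin":0},{"claw":16,"offset":[0,30,0],"spin":0},{"claw":16,"offset":[0,40,0],"spin":0},{"claw":16,"offset":[0,48,0],"spin":0}]'
python3 -c "
from h import *
plan('rack',0,-.099,.033,1)"
```

```text
time_s: 11.72
eef_pos: [0.6491, 0.0758, 0.0312]
eef_rot: [0.0, 0.998, -0.062, -0.002]
force: [0.2, 1.4, -0.2]
opening: 0.486
grasp_force: 0.0
time_s: 12.13
eef_pos: [0.652, 0.0748, 0.0362]
eef_rot: [-0.0, 0.998, -0.063, 0.001]
force: [-0.6, -0.2, 3.2]
opening: 0.279
grasp_force: 25.0
time_s: 12.55
eef_pos: [0.646, 0.0268, 0.0361]
eef_rot: [-0.001, 0.998, -0.063, 0.001]
force: [0.8, 3.1, 6.3]
opening: 0.272
grasp_force: 25.0
time_s: 12.97
eef_pos: [0.6399, -0.0211, 0.0362]
eef_rot: [-0.0, 0.998, -0.063, 0.001]
force: [-0.0, 3.5, 7.3]
opening: 0.275
grasp_force: 25.0
t 12.97 now [ 0.6399 -0.0211  0.0362] spin -0.1 call1 [ 0. 43.  3.] then [ 0. 43.  3.]
```

```bash
python3 -m jog '[{"claw":16,"offset":[0,10,0],"spin":0},{"claw":16,"offset":[0,20,0],"spin":0},{"claw":16,"offset":[0,30,0],"spin":0},{"claw":16,"offset":[0,43,0],"spin":0},{"claw":16,"offset":[0,43,0],"spin":0}]'
python3 -m jog '[{"claw":16,"offset":[0,0,-15],"spin":0},{"claw":16,"offset":[0,0,-40],"spin":0},{"claw":16,"offset":[0,0,-75],"spin":0},{"claw":16,"offset":[0,0,-110],"spin":0},{"claw":16,"offset":[0,0,-120],"spin":0}]' 25
python3 -c "
from h import *
plan('tray',0,.048,.155,3)"
```

```text
time_s: 13.38
eef_pos: [0.6343, -0.0653, 0.0362]
eef_rot: [0.0, 0.998, -0.064, 0.001]
force: [-0.4, -4.4, 9.9]
opening: 0.281
grasp_force: 25.0
time_s: 13.8
eef_pos: [0.6353, -0.0638, 0.1608]
eef_rot: [0.0, 0.998, -0.063, 0.004]
force: [-0.2, -0.1, -0.3]
opening: 0.276
grasp_force: 25.0
t 13.8 now [ 0.6353 -0.0638  0.1608] spin -3.3 call1 [ -66. -138.    1.] then [ -58. -141.    2.]
```

```bash
python3 -m jog '[{"claw":16,"offset":[-16,-34,0],"spin":-1},{"claw":16,"offset":[-33,-69,0],"spin":-2},{"claw":16,"offset":[-49,-103,0],"spin":-3.2},{"claw":16,"offset":[-66,-138,0],"spin":-3.2}]' 25
python3 -m jog '[{"claw":16,"offset":[-14,-35,0],"spin":0},{"claw":16,"offset":[-29,-70,0],"spin":0},{"claw":16,"offset":[-43,-105,0],"spin":0},{"claw":16,"offset":[-58,-141,0],"spin":0}]' 25
python3 -m jog '[{"claw":16,"offset":[-14,-35,0],"spin":0},{"claw":16,"offset":[-29,-70,0],"spin":0},{"claw":16,"offset":[-43,-105,0],"spin":0},{"claw":16,"offset":[-57,-139,0],"spin":0},{"claw":16,"offset":[-57,-139,0],"spin":0}]' 25
python3 -m jog '[{"claw":16,"offset":[0,0,0],"spin":0},{"claw":16,"offset":[0,0,0],"spin":0}]' 25
python3 -c "
from h import *
plan('tray',0,.048,.038,1)"
```

```text
time_s: 14.13
eef_pos: [0.5848, 0.0829, 0.1546]
eef_rot: [0.0, 0.999, -0.035, -0.0]
force: [0.9, 0.2, -0.2]
opening: 0.276
grasp_force: 25.0
time_s: 14.47
eef_pos: [0.5369, 0.2279, 0.1546]
eef_rot: [0.0, 0.999, -0.035, -0.0]
force: [0.9, -0.7, -1.5]
opening: 0.276
grasp_force: 25.0
time_s: 14.88
eef_pos: [0.4882, 0.3741, 0.1543]
eef_rot: [-0.0, 0.999, -0.033, -0.0]
force: [-0.4, -0.3, -0.8]
opening: 0.28
grasp_force: 25.0
time_s: 15.05
eef_pos: [0.4909, 0.3688, 0.1544]
eef_rot: [0.0, 0.999, -0.035, -0.0]
force: [0.8, 0.2, -0.6]
opening: 0.279
grasp_force: 25.0
t 15.05 now [0.4909 0.3688 0.1544] spin -0.0 call1 [ -1.  -3. 116.] then [ -1.  -3. 116.]
```

```bash
python3 -m jog '[{"claw":16,"offset":[0,-3,30],"spin":0},{"claw":16,"offset":[0,-3,60],"spin":0},{"claw":16,"offset":[0,-3,85],"spin":0},{"claw":16,"offset":[0,-3,102],"spin":0},{"claw":16,"offset":[0,-3,108],"spin":0}]' 25
python3 -m jog '[{"claw":16,"offset":[0,0,2],"spin":0},{"claw":16,"offset":[0,0,4],"spin":0},{"claw":16,"offset":[0,0,6],"spin":0},{"claw":16,"offset":[0,0,7.5],"spin":0},{"claw":16,"offset":[0,0,7.5],"spin":0}]' 25
python3 -c "
from h import *
plan('tray',0,.048,.038,1)"
```

```text
time_s: 15.47
eef_pos: [0.4905, 0.3702, 0.0438]
eef_rot: [0.001, 0.999, -0.036, -0.002]
force: [0.9, -0.5, -0.8]
opening: 0.276
grasp_force: 25.0
time_s: 15.88
eef_pos: [0.4912, 0.3725, 0.0398]
eef_rot: [-0.0, 0.999, -0.035, 0.0]
force: [-0.1, -0.2, -1.9]
opening: 0.277
grasp_force: 25.0
t 15.88 now [0.4912 0.3725 0.0398] spin -0.0 call1 [-1.  1.  2.] then [-1.  1.  2.]
```

```bash
python3 -m jog '[{"claw":16,"offset":[0,0,1],"spin":0},{"claw":16,"offset":[0,0,2],"spin":0},{"claw":16,"offset":[0,0,2.5],"spin":0},{"claw":16,"offset":[0,0,2.5],"spin":0}]' 25
python3 -m jog '[{"claw":44,"offset":[0,0,0],"spin":0},{"claw":44,"offset":[0,0,0],"spin":0},{"claw":44,"offset":[0,0,0],"spin":0},{"claw":44,"offset":[0,0,0],"spin":0},{"claw":44,"offset":[0,0,0],"spin":0}]' 20
python3 -m jog '[{"claw":44,"offset":[0,0,-15],"spin":0},{"claw":44,"offset":[0,0,-45],"spin":0},{"claw":44,"offset":[0,0,-80],"spin":0},{"claw":44,"offset":[0,0,-110],"spin":0},{"claw":44,"offset":[0,0,-113],"spin":0}]'
python3 - <<'E'
from h import *
plan('rack',0,.106,.150,2)
im=get_image("scene"); cv2.imwrite("pics/s7.png",im[200:420,100:400])
im=get_image("top"); print(blobs("top",im,(105,140,60),(130,255,255),20,.076,(105,220,212,290)),blobs("top",im,(22,150,100),(35,255,255),20,.076,(105,220,212,290)))
E
```

```text
time_s: 16.22
eef_pos: [0.4914, 0.3725, 0.0381]
eef_rot: [-0.0, 0.999, -0.035, 0.001]
force: [-3.0, -4.8, 10.7]
opening: 0.275
grasp_force: 25.0
time_s: 16.63
eef_pos: [0.4909, 0.3725, 0.0366]
eef_rot: [0.0, 0.999, -0.035, -0.0]
force: [0.0, 0.4, 1.0]
opening: 0.467
grasp_force: 0.0
time_s: 17.05
eef_pos: [0.4927, 0.3737, 0.1559]
eef_rot: [-0.002, 0.999, -0.035, 0.003]
force: [0.0, 0.2, 0.0]
opening: 0.47
grasp_force: 0.0
t 17.05 now [0.4927 0.3737 0.1559] spin 3.2 call1 [ 92. 111.   3.] then [ 98. 105.   3.]
[] [([170.3, 255.7], 94, [0.4846000075340271, 0.27639999985694885], [array([0.485, 0.276]), array([0.023 , 0.0223]), np.float64(46.7322)])]
```

View pics/s7.png

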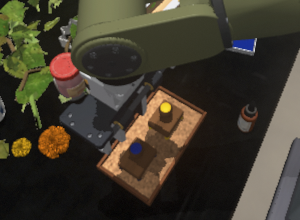

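```bash
python3 -m jog '[{"claw":46,"offset":[23,28,0],"spin":1},{"claw":46,"offset":[46,56,0],"spin":2},{"claw":46,"offset":[69,83,0],"spin":3.2},{"claw":46,"offset":[92,111,0],"spin":3.2}]' 25
python3 -m jog '[{"claw":46,"offset":[24,26,0],"spin":0},{"claw":46,"offset":[48,52,0],"spin":0},{"claw":46,"offset":[72,78,0],"spin":0},{"claw":46,"offset":[97,104,0],"spin":0}]' 25
python3 -m jog '[{"claw":46,"offset":[0,0,0],"spin":0},{"claw":46,"offset":[0,0,0],"spin":0},{"claw":46,"offset":[0,0,0],"spin":0},{"claw":46,"offset":[0,0,0],"spin":0}]' 25
python3 - <<'E'
from h import *
C["wrist"]=camera_model("wrist"); im=get_image("wrist")
print(blobs("wrist",im,(0,150,70),(8,255,255),60,.074))
plan('rack',0,.106,.033,1)
E
```

```text
time_s: 17.48
eef_pos: [0.575, 0.2538, 0.1478]
eef_rot: [0.001, 0.998, -0.064, -0.001]
force: [0.4, 0.9, -0.7]
opening: 0.489
grasp_force: 0.0
time_s: 17.82
eef_pos: [0.6581, 0.1382, 0.1477]
eef_rot: [0.0, 0.998, -0.063, -0.001]
force: [0.2, 1.0, 0.6]
opening: 0.492
grasp_force: 0.0
time_s: 18.15
eef_pos: [0.6573, 0.1409, 0.149]
eef_rot: [0.0, 0.998, -0.063, -0.001]
force: [-0.2, 0.6, -0.4]
opening: 0.492
grasp_force: 0.0
[([68.6, 172.3], 958, [0.7070000171661377, 0.2955000102519989], [array([0.7052, 0.3063]), array([0.0685, 0.0543]), np.float64(23.6049)]), ([281.2, 206.1], 431, [0.6610999703407288, 0.14010000228881836], [array([0.6608, 0.1402]), array([0.0206, 0.0206]), np.float64(38.433)])]
t 18.2 now [0.6573 0.141  0.1493] spin 0.0 call1 [  4.   1. 116.] then [  3.   1. 116.]
```

```bash
python3 -m jog '[{"claw":46,"offset":[3,1,30],"spin":0},{"claw":46,"offset":[3,1,60],"spin":0},{"claw":46,"offset":[3,1,88],"spin":0},{"claw":46,"offset":[3,1,108],"spin":0},{"claw":46,"offset":[3,1,115],"spin":0}]' 25
python3 -m jog '[{"claw":46,"offset":[0,0,0],"spin":0},{"claw":16,"offset":[0,0,0],"spin":0},{"claw":16,"offset":[0,0,0],"spin":0},{"claw":16,"offset":[0,0,0],"spin":0},{"claw":16,"offset":[0,0,0],"spin":0}]' 25
python3 -m jog '[{"claw":16,"offset":[0,8,0],"spin":0},{"claw":16,"offset":[0,18,0],"spin":0},{"claw":16,"offset":[0,28,0],"spin":0},{"claw":16,"offset":[0,38,0],"spin":0},{"claw":16,"offset":[0,48,0],"spin":0}]'
python3 -m jog '[{"claw":16,"offset":[0,10,0],"spin":0},{"claw":16,"offset":[0,20,0],"spin":0},{"claw":16,"offset":[0,30,0],"spin":0},{"claw":16,"offset":[0,40,0],"spin":0},{"claw":16,"offset":[0,50,0],"spin":0}]'
python3 -m jog '[{"claw":16,"offset":[0,10,0],"spin":0},{"claw":16,"offset":[0,20,0],"spin":0},{"claw":16,"offset":[0,30,0],"spin":0},{"claw":16,"offset":[0,40,0],"spin":0},{"claw":16,"offset":[0,50,0],"spin":0}]'
python3 -c "
from h import *
plan('rack',0,-.099,.033,1)"
```

```text
time_s: 18.62
eef_pos: [0.6588, 0.1393, 0.0312]
eef_rot: [0.001, 0.998, -0.062, -0.002]
force: [-0.5, 0.5, -0.9]
opening: 0.491
grasp_force: 0.0
time_s: 19.03
eef_pos: [0.6616, 0.1388, 0.0363]
eef_rot: [-0.0, 0.998, -0.063, 0.001]
force: [-0.1, 1.3, 3.9]
opening: 0.274
grasp_force: 25.0
time_s: 19.45
eef_pos: [0.6556, 0.0909, 0.0364]
eef_rot: [-0.001, 0.998, -0.063, 0.001]
force: [0.5, 3.1, 5.1]
opening: 0.274
grasp_force: 25.0
time_s: 19.87
eef_pos: [0.6493, 0.0412, 0.0364]
eef_rot: [-0.0, 0.998, -0.063, 0.001]
force: [1.1, 3.8, 6.3]
opening: 0.276
grasp_force: 25.0
time_s: 20.28
eef_pos: [0.643, -0.0084, 0.0363]
eef_rot: [-0.0, 0.998, -0.063, 0.001]
force: [0.4, 4.1, 6.9]
opening: 0.277
grasp_force: 25.0
t 20.28 now [ 0.643  -0.0084  0.0363] spin -0.0 call1 [-1. 55.  3.] then [-1. 55.  3.]
```

```bash
python3 -m jog '[{"claw":16,"offset":[0,12,0],"spin":0},{"claw":16,"offset":[0,25,0],"spin":0},{"claw":16,"offset":[0,40,0],"spin":0},{"claw":16,"offset":[0,55,0],"spin":0},{"claw":16,"offset":[0,55,0],"spin":0}]'
python3 -m jog '[{"claw":16,"offset":[0,0,-15],"spin":0},{"claw":16,"offset":[0,0,-40],"spin":0},{"claw":16,"offset":[0,0,-75],"spin":0},{"claw":16,"offset":[0,0,-110],"spin":0},{"claw":16,"offset":[0,0,-120],"spin":0}]' 25
python3 -c "
from h import *
plan('pad',0,0,.155,2)"
```

```text
time_s: 20.7
eef_pos: [0.6358, -0.0652, 0.0362]
eef_rot: [0.0, 0.998, -0.064, 0.001]
force: [0.0, -1.8, 3.2]
opening: 0.273
grasp_force: 25.0
time_s: 21.12
eef_pos: [0.6369, -0.0632, 0.161]
eef_rot: [0.0, 0.998, -0.063, 0.004]
force: [-0.4, 0.1, -0.4]
opening: 0.275
grasp_force: 25.0
t 21.12 now [ 0.6369 -0.0632  0.161 ] spin -4.4 call1 [-72. 144.   2.] then [-83. 138.   3.]
```

```bash
python3 -m jog '[{"claw":16,"offset":[-30,25,0],"spin":-1},{"claw":16,"offset":[-50,60,0],"spin":-2},{"claw":16,"offset":[-65,100,0],"spin":-3.5},{"claw":16,"offset":[-72,137,0],"spin":-4.4},{"claw":16,"offset":[-72,144,0],"spin":-4.4}]' 25
python3 -m jog '[{"claw":16,"offset":[-20,34,0],"spin":0},{"claw":16,"offset":[-41,69,0],"spin":0},{"claw":16,"offset":[-62,103,0],"spin":0},{"claw":16,"offset":[-82,138,0],"spin":0},{"claw":16,"offset":[-82,138,0],"spin":0}]' 25
python3 -m jog '[{"claw":16,"offset":[0,0,0],"spin":0},{"claw":16,"offset":[0,0,0],"spin":0},{"claw":16,"offset":[0,0,0],"spin":0}]' 25
python3 - <<'E'
from h import *
plan('pad',0,0,.040,1)
im=get_image("top");cv2.imwrite("pics/t8.png",im)
s,R=axes();m=camera_model("wrist");C["wrist"]=m;im=get_image("wrist")
print(blobs("wrist",im,(0,150,70),(8,255,255),60,s["eef_pos"][2]-.030+.068))
E
```

```text
time_s: 21.53
eef_pos: [0.5436, -0.201, 0.155]
eef_rot: [0.001, 1.0, -0.026, 0.0]
force: [0.4, -0.2, 0.1]
opening: 0.276
grasp_force: 25.0
time_s: 21.95
eef_pos: [0.4537, -0.3349, 0.1547]
eef_rot: [0.0, 1.0, -0.027, -0.0]
force: [0.2, -0.2, -0.7]
opening: 0.277
grasp_force: 25.0
time_s: 22.2
eef_pos: [0.4577, -0.3294, 0.1547]
eef_rot: [-0.0, 1.0, -0.024, -0.0]
force: [-0.6, -0.0, -0.1]
opening: 0.278
grasp_force: 25.0
t 22.2 now [ 0.4577 -0.3294  0.1547] spin 0.0 call1 [  1.   1. 115.] then [  1.   1. 115.]
[([256.1, 143.1], 71, [0.5212000012397766, -0.321399986743927], [array([ 0.5212, -0.322 ]), array([0.0291, 0.0013]), np.float64(89.7459)]), ([279.5, 183.6], 3343, [0.5029000043869019, -0.33070001006126404], [array([ 0.4991, -0.3314]), array([0.0503, 0.0437]), np.float64(86.7629)]), ([280.3, 276.3], 1366, [0.4575999975204468, -0.3287999927997589], [array([ 0.4574, -0.3289]), array([0.0207, 0.0205]), np.float64(87.2132)])]
```

```bash
python3 -m jog '[{"claw":16,"offset":[1,1,30],"spin":0},{"claw":16,"offset":[1,1,60],"spin":0},{"claw":16,"offset":[1,1,85],"spin":0},{"claw":16,"offset":[1,1,102],"spin":0},{"claw":16,"offset":[1,1,107],"spin":0}]' 25
python3 -m jog '[{"claw":16,"offset":[0,0,2],"spin":0},{"claw":16,"offset":[0,0,4],"spin":0},{"claw":16,"offset":[0,0,6],"spin":0},{"claw":16,"offset":[0,0,7],"spin":0},{"claw":16,"offset":[0,0,7],"spin":0}]' 25
python3 -m jog '[{"claw":16,"offset":[0,0,1],"spin":0},{"claw":16,"offset":[0,0,2],"spin":0},{"claw":16,"offset":[0,0,2],"spin":0}]' 25
python3 -c "
from h import *
plan('pad',0,0,.040,1)"
```

```text
time_s: 22.72
eef_pos: [0.4573, -0.3298, 0.0449]
eef_rot: [-0.001, 1.0, -0.024, -0.002]
force: [0.2, 0.5, -0.6]
opening: 0.273
grasp_force: 25.0
time_s: 23.13
eef_pos: [0.4582, -0.3316, 0.0413]
eef_rot: [0.0, 1.0, -0.025, 0.0]
force: [-0.6, 0.7, -1.0]
opening: 0.276
grasp_force: 25.0
time_s: 23.38
eef_pos: [0.4587, -0.3316, 0.0401]
eef_rot: [0.0, 1.0, -0.025, 0.001]
force: [-0.5, 4.2, 11.2]
opening: 0.274
grasp_force: 25.0
t 23.38 now [ 0.4587 -0.3316  0.0401] spin -0.0 call1 [-0. -1.  0.] then [-0. -1.  0.]
```

Contact. Release, rise, verify, and plan to yellow.

```bash
python3 -m jog '[{"claw":44,"offset":[0,0,0],"spin":0},{"claw":44,"offset":[0,0,0],"spin":0},{"claw":44,"offset":[0,0,0],"spin":0},{"claw":44,"offset":[0,0,0],"spin":0},{"claw":44,"offset":[0,0,0],"spin":0}]' 20
python3 -m jog '[{"claw":44,"offset":[0,0,-15],"spin":0},{"claw":44,"offset":[0,0,-45],"spin":0},{"claw":44,"offset":[0,0,-80],"spin":0},{"claw":44,"offset":[0,0,-110],"spin":0},{"claw":44,"offset":[0,0,-113],"spin":0}]'
python3 - <<'E'
from h import *
plan('tray',0,-.048,.150,3)
C["wrist"]=camera_model("wrist");im=get_image("wrist")
print(blobs("wrist",im,(0,150,70),(8,255,255),60,.078))
cv2.imwrite("pics/w9.png",im)
E
```

```text
time_s: 23.8
eef_pos: [0.4578, -0.3315, 0.0386]
eef_rot: [-0.0, 1.0, -0.025, -0.0]
force: [-0.6, -0.4, 0.0]
opening: 0.467
grasp_force: 0.0
time_s: 24.22
eef_pos: [0.4595, -0.3328, 0.1574]
eef_rot: [0.002, 1.0, -0.025, 0.003]
force: [-0.0, 0.0, -0.0]
opening: 0.47
grasp_force: 0.0
t 24.22 now [ 0.4595 -0.3328  0.1574] spin 1.2 call1 [  -2. -203.    2.] then [  -6. -203.    2.]
[([273.0, 206.7], 4147, [0.46219998598098755, -0.3273000121116638], [array([ 0.4718, -0.3312]), array([0.0864, 0.0759]), np.float64(87.0624)]), ([278.1, 212.2], 540, [0.4580000042915344, -0.33090001344680786], [array([ 0.4577, -0.3309]), array([0.0206, 0.0205]), np.float64(87.0435)])]
```

View pics/w9.png

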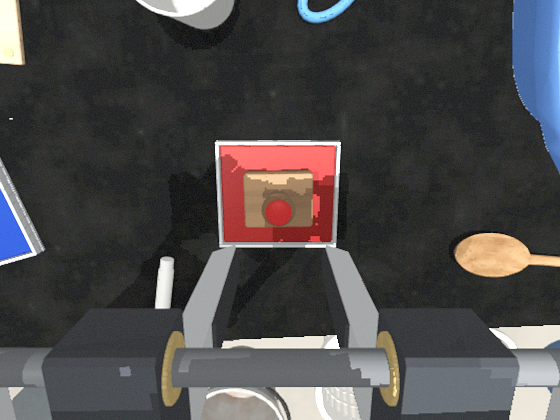

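```bash
python3 -m jog '[{"claw":46,"offset":[0,-40,0],"spin":1.2},{"claw":46,"offset":[-1,-80,0],"spin":1.2},{"claw":46,"offset":[-1,-120,0],"spin":1.2},{"claw":46,"offset":[-2,-160,0],"spin":1.2},{"claw":46,"offset":[-2,-200,0],"spin":1.2}]' 25
python3 -m jog '[{"claw":46,"offset":[-1,-40,0],"spin":0},{"claw":46,"offset":[-2,-80,0],"spin":0},{"claw":46,"offset":[-3,-120,0],"spin":0},{"claw":46,"offset":[-5,-160,0],"spin":0},{"claw":46,"offset":[-6,-200,0],"spin":0}]' 25
python3 -m jog '[{"claw":46,"offset":[-1,-40,0],"spin":0},{"claw":46,"offset":[-2,-80,0],"spin":0},{"claw":46,"offset":[-3,-120,0],"spin":0},{"claw":46,"offset":[-5,-160,0],"spin":0},{"claw":46,"offset":[-6,-200,0],"spin":0}]' 25
python3 -m jog '[{"claw":46,"offset":[0,-5,0],"spin":0},{"claw":46,"offset":[0,-5,0],"spin":0},{"claw":46,"offset":[0,-5,0],"spin":0},{"claw":46,"offset":[0,-5,0],"spin":0}]' 25
python3 - <<'E'
from h import *
C["wrist"]=camera_model("wrist"); im=get_image("wrist")
print(blobs("wrist",im,(22,130,70),(35,255,255),60,.076))
plan('tray',0,-.048,.035,1)
E
```

```text
time_s: 24.68
eef_pos: [0.4649, -0.1298, 0.1505]
eef_rot: [-0.0, 0.999, -0.035, -0.001]
force: [0.9, 0.8, -0.5]
opening: 0.488
grasp_force: 0.0
time_s: 25.1
eef_pos: [0.473, 0.0702, 0.1507]
eef_rot: [0.0, 0.999, -0.035, -0.001]
force: [0.2, -0.6, 0.2]
opening: 0.488
grasp_force: 0.0
time_s: 25.52
eef_pos: [0.4812, 0.2701, 0.1504]
eef_rot: [0.0, 0.999, -0.035, -0.001]
force: [0.4, -0.3, 0.8]
opening: 0.487
grasp_force: 0.0
time_s: 25.85
eef_pos: [0.4823, 0.2719, 0.1512]
eef_rot: [0.0, 0.999, -0.036, -0.0]
force: [-0.4, -0.7, 0.2]
opening: 0.494
grasp_force: 0.0
[([274.0, 210.9], 569, [0.4828000068664551, 0.27709999680519104], [array([0.4826, 0.2771]), array([0.0202, 0.021 ]), np.float64(85.839)])]
t 25.9 now [0.4825 0.2718 0.1515] spin -0.1 call1 [  1.  -4. 116.] then [  1.  -4. 116.]
```

```bash
python3 -m jog '[{"claw":46,"offset":[0,-5,30],"spin":0},{"claw":46,"offset":[0,-5,60],"spin":0},{"claw":46,"offset":[0,-5,88],"spin":0},{"claw":46,"offset":[0,-5,106],"spin":0},{"claw":46,"offset":[0,-5,114],"spin":0}]' 25
python3 -m jog '[{"claw":46,"offset":[0,0,0],"spin":0},{"claw":16,"offset":[0,0,0],"spin":0},{"claw":16,"offset":[0,0,0],"spin":0},{"claw":16,"offset":[0,0,0],"spin":0},{"claw":16,"offset":[0,0,0],"spin":0}]' 25
python3 -m jog '[{"claw":16,"offset":[0,0,-15],"spin":0},{"claw":16,"offset":[0,0,-40],"spin":0},{"claw":16,"offset":[0,0,-75],"spin":0},{"claw":16,"offset":[0,0,-110],"spin":0},{"claw":16,"offset":[0,0,-120],"spin":0}]' 25
python3 -c "
from h import *
plan('rack',0,-.099,.155,2)"
```

```text
time_s: 26.32
eef_pos: [0.4819, 0.2764, 0.0353]
eef_rot: [0.001, 0.999, -0.036, -0.002]
force: [-0.4, 0.0, -0.5]
opening: 0.49
grasp_force: 0.0
time_s: 26.73
eef_pos: [0.4834, 0.2784, 0.039]
eef_rot: [-0.0, 0.999, -0.035, 0.001]
force: [0.6, -0.7, 4.0]
opening: 0.279
grasp_force: 25.0
time_s: 27.15
eef_pos: [0.4843, 0.279, 0.1636]
eef_rot: [-0.002, 0.999, -0.035, 0.003]
force: [0.2, -0.7, 0.4]
opening: 0.277
grasp_force: 25.0
t 27.15 now [0.4843 0.279  0.1636] spin 3.2 call1 [ 87. 165.   4.] then [ 96. 160.   4.]
```

```bash
python3 -m jog '[{"claw":16,"offset":[17,33,0],"spin":1},{"claw":16,"offset":[35,66,0],"spin":2},{"claw":16,"offset":[52,99,0],"spin":3.2},{"claw":16,"offset":[70,132,0],"spin":3.2},{"claw":16,"offset":[87,165,0],"spin":3.2}]' 25
python3 -m jog '[{"claw":16,"offset":[20,35,0],"spin":0},{"claw":16,"offset":[40,70,0],"spin":0},{"claw":16,"offset":[60,105,0],"spin":0},{"claw":16,"offset":[80,138,0],"spin":0},{"claw":16,"offset":[96,160,0],"spin":0}]' 25
python3 -m jog '[{"claw":16,"offset":[0,0,0],"spin":0},{"claw":16,"offset":[0,0,0],"spin":0},{"claw":16,"offset":[0,0,0],"spin":0},{"claw":16,"offset":[0,0,0],"spin":0}]' 25
python3 - <<'E'
from h import *
plan('rack',0,-.099,.037,1)
s,R=axes();m=camera_model("wrist");C["wrist"]=m;im=get_image("wrist")
print(blobs("wrist",im,(22,130,70),(35,255,255),60,s["eef_pos"][2]+.037), pt('rack',0,-.099))
E
```

```text
time_s: 27.57
eef_pos: [0.5583, 0.1058, 0.1579]
eef_rot: [-0.0, 0.998, -0.063, 0.0]
force: [0.1, 0.3, -1.0]
opening: 0.274
grasp_force: 25.0
time_s: 27.98
eef_pos: [0.6334, -0.0666, 0.1577]
eef_rot: [0.0, 0.998, -0.064, 0.0]
force: [0.1, 1.3, -0.6]
opening: 0.277
grasp_force: 25.0
time_s: 28.32
eef_pos: [0.6327, -0.0622, 0.1579]
eef_rot: [-0.0, 0.998, -0.063, 0.0]
force: [-0.5, 1.1, -0.6]
opening: 0.278
grasp_force: 25.0
t 28.32 now [ 0.6327 -0.0622  0.1579] spin 0.0 call1 [  2.   1. 121.] then [  2.   1. 121.]
[([279.9, 275.0], 1349, [0.6327999830245972, -0.06159999966621399], [array([ 0.6327, -0.0617]), array([0.0203, 0.02  ]), np.float64(82.7837)])] [ 0.63499201 -0.06331936]
```

```bash
python3 -m jog '[{"claw":16,"offset":[2,1,30],"spin":0},{"claw":16,"offset":[2,1,60],"spin":0},{"claw":16,"offset":[2,1,88],"spin":0},{"claw":16,"offset":[2,1,106],"spin":0},{"claw":16,"offset":[2,1,113],"spin":0}]' 25
python3 -m jog '[{"claw":16,"offset":[0,0,2],"spin":0},{"claw":16,"offset":[0,0,4],"spin":0},{"claw":16,"offset":[0,0,6],"spin":0},{"claw":16,"offset":[0,0,7],"spin":0},{"claw":16,"offset":[0,0,7],"spin":0}]' 25
python3 -c "
from h import *
plan('rack',0,-.099,.037,1)"
```

```text
time_s: 28.78
eef_pos: [0.6333, -0.0634, 0.0419]
eef_rot: [-0.0, 0.998, -0.063, -0.002]
force: [0.2, 0.6, -0.3]
opening: 0.276
grasp_force: 25.0
time_s: 29.2
eef_pos: [0.6352, -0.0646, 0.0385]
eef_rot: [0.0, 0.998, -0.063, 0.001]
force: [-1.3, 0.0, -0.8]
opening: 0.277
grasp_force: 25.0
t 29.2 now [ 0.6352 -0.0646  0.0385] spin -0.0 call1 [-0. -1.  2.] then [-0. -1.  2.]
```

```bash
python3 -m jog '[{"claw":16,"offset":[0,0,1],"spin":0},{"claw":16,"offset":[0,-8,1],"spin":0},{"claw":16,"offset":[0,-16,1],"spin":0},{"claw":16,"offset":[0,-24,1],"spin":0},{"claw":16,"offset":[0,-32,1],"spin":0}]' 25
python3 -m jog '[{"claw":16,"offset":[0,-8,0],"spin":0},{"claw":16,"offset":[0,-16,0],"spin":0},{"claw":16,"offset":[0,-24,0],"spin":0},{"claw":16,"offset":[0,-32,0],"spin":0},{"claw":16,"offset":[0,-40,0],"spin":0}]' 25
python3 -m jog '[{"claw":16,"offset":[0,-8,0],"spin":0},{"claw":16,"offset":[0,-16,0],"spin":0},{"claw":16,"offset":[0,-24,0],"spin":0},{"claw":16,"offset":[0,-32,0],"spin":0},{"claw":16,"offset":[0,-40,0],"spin":0}]' 25
python3 -c "
from h import *
plan('rack',0,.107,.037,1)"
```

```text
time_s: 29.62
eef_pos: [0.6392, -0.0319, 0.0371]
eef_rot: [0.0, 0.998, -0.063, 0.0]
force: [-0.4, -1.1, 2.1]
opening: 0.277
grasp_force: 25.0
time_s: 30.03
eef_pos: [0.6442, 0.0075, 0.037]
eef_rot: [0.0, 0.998, -0.063, 0.0]
force: [-0.4, -3.8, 5.5]
opening: 0.278
grasp_force: 25.0
time_s: 30.45
eef_pos: [0.6492, 0.0472, 0.0371]
eef_rot: [0.0, 0.998, -0.063, 0.0]
force: [-0.4, -2.7, 5.1]
opening: 0.275
grasp_force: 25.0
t 30.45 now [0.6492 0.0472 0.0371] spin -0.0 call1 [ -0. -95.   0.] then [ -0. -95.   0.]
```

Under the lips with low force. Continue, the last part slowly.

```bash
python3 -m jog '[{"claw":16,"offset":[0,-10,0],"spin":0},{"claw":16,"offset":[0,-20,0],"spin":0},{"claw":16,"offset":[0,-30,0],"spin":0},{"claw":16,"offset":[0,-40,0],"spin":0},{"claw":16,"offset":[0,-50,0],"spin":0}]' 25
python3 -m jog '[{"claw":16,"offset":[0,-8,0],"spin":0},{"claw":16,"offset":[0,-16,0],"spin":0},{"claw":16,"offset":[0,-24,0],"spin":0},{"claw":16,"offset":[0,-32,0],"spin":0},{"claw":16,"offset":[0,-37,0],"spin":0}]' 25
python3 -m jog '[{"claw":16,"offset":[0,-2,0],"spin":0},{"claw":16,"offset":[0,-4,0],"spin":0},{"claw":16,"offset":[0,-6,0],"spin":0}]' 25
python3 -c "
from h import *
plan('rack',0,.107,.037,1)"
```

```text
time_s: 30.87
eef_pos: [0.6555, 0.0969, 0.0371]
eef_rot: [0.0, 0.998, -0.063, 0.0]
force: [-0.8, -3.8, 7.1]
opening: 0.281
grasp_force: 25.0
time_s: 31.28
eef_pos: [0.6601, 0.1339, 0.0371]
eef_rot: [0.0, 0.998, -0.063, 0.0]
force: [-0.5, -4.3, 6.0]
opening: 0.275
grasp_force: 25.0
time_s: 31.53
eef_pos: [0.6608, 0.1392, 0.0371]
eef_rot: [0.0, 0.998, -0.063, 0.0]
force: [-0.2, -3.2, 5.8]
opening: 0.279
grasp_force: 25.0
t 31.53 now [0.6608 0.1392 0.0371] spin -0.0 call1 [-0. -2.  0.] then [-0. -2.  0.]
```

```bash
python3 -m jog '[{"claw":16,"offset":[0,-1,0],"spin":0},{"claw":16,"offset":[0,-2,0],"spin":0},{"claw":16,"offset":[0,-2,0],"spin":0}]' 25
python3 -m jog '[{"claw":44,"offset":[0,0,0],"spin":0},{"claw":44,"offset":[0,0,0],"spin":0},{"claw":44,"offset":[0,0,0],"spin":0},{"claw":44,"offset":[0,0,0],"spin":0},{"claw":44,"offset":[0,0,0],"spin":0}]' 20
python3 -m jog '[{"claw":44,"offset":[0,0,-15],"spin":0},{"claw":44,"offset":[0,0,-45],"spin":0},{"claw":44,"offset":[0,0,-80],"spin":0},{"claw":44,"offset":[0,0,-110],"spin":0},{"claw":44,"offset":[0,0,-113],"spin":0}]'
python3 - <<'E'
from h import *
plan('tray',0,.048,.150,2)
C["wrist"]=camera_model("wrist");im=get_image("wrist")
for b in blobs("wrist",im,(22,130,70),(35,255,255),60,.074): print(b)
print(pt('rack',0,.107))
E
```

```text
time_s: 31.78
eef_pos: [0.6611, 0.1408, 0.0371]
eef_rot: [0.0, 0.998, -0.063, 0.0]
force: [-0.7, -4.5, 5.6]
opening: 0.275
grasp_force: 25.0
time_s: 32.2
eef_pos: [0.6607, 0.1411, 0.0365]
eef_rot: [-0.0, 0.998, -0.063, -0.0]
force: [-0.2, 0.1, -0.2]
opening: 0.468
grasp_force: 0.0
time_s: 32.62
eef_pos: [0.6629, 0.1412, 0.1564]
eef_rot: [-0.001, 0.998, -0.063, 0.004]
force: [0.7, 0.2, 0.5]
opening: 0.467
grasp_force: 0.0
t 32.62 now [0.6629 0.1412 0.1564] spin -3.2 call1 [-100. -103.    3.] then [ -94. -109.    3.]
([175.1, 170.5], 72, [0.704200029373169, 0.21860000491142273], [array([0.7038, 0.2183]), array([0.0086, 0.0109]), np.float64(69.4112)])
([281.6, 212.1], 528, [0.6606000065803528, 0.14110000431537628], [array([0.6606, 0.1407]), array([0.0208, 0.0199]), np.float64(82.754)])
[0.66081066 0.14105627]
```

```bash
python3 -m jog '[{"claw":46,"offset":[-25,-26,0],"spin":-1},{"claw":46,"offset":[-50,-52,0],"spin":-2},{"claw":46,"offset":[-75,-78,0],"spin":-3.2},{"claw":46,"offset":[-100,-103,0],"spin":-3.2}]' 25
python3 -m jog '[{"claw":46,"offset":[-24,-28,0],"spin":0},{"claw":46,"offset":[-48,-56,0],"spin":0},{"claw":46,"offset":[-72,-84,0],"spin":0},{"claw":46,"offset":[-94,-109,0],"spin":0}]' 25
python3 -m jog '[{"claw":46,"offset":[0,0,0],"spin":0},{"claw":46,"offset":[0,0,0],"spin":0},{"claw":46,"offset":[0,0,0],"spin":0},{"claw":46,"offset":[0,0,0],"spin":0}]' 25
python3 - <<'E'
from h import *
C["wrist"]=camera_model("wrist"); im=get_image("wrist")
print(blobs("wrist",im,(105,140,60),(130,255,255),60,.076))
plan('tray',0,.048,.037,1)
E
```

```text
time_s: 33.0
eef_pos: [0.573, 0.2565, 0.1482]
eef_rot: [0.0, 0.999, -0.035, -0.001]
force: [0.7, 0.3, 0.1]
opening: 0.489
grasp_force: 0.0
time_s: 33.33
eef_pos: [0.4866, 0.3722, 0.1484]
eef_rot: [0.0, 0.999, -0.035, -0.001]
force: [-0.1, 0.2, 0.4]
opening: 0.49
grasp_force: 0.0
time_s: 33.67
eef_pos: [0.4892, 0.3699, 0.1491]
eef_rot: [0.0, 0.999, -0.036, -0.0]
force: [0.0, 0.2, 0.2]
opening: 0.494
grasp_force: 0.0
[([276.6, 210.4], 547, [0.49050000309944153, 0.37299999594688416], [array([0.4903, 0.3731]), array([0.0193, 0.02  ]), np.float64(85.8316)])]
t 33.72 now [0.4893 0.3698 0.1493] spin -0.1 call1 [  1.  -2. 112.] then [  1.  -2. 112.]
```

```bash
python3 -m jog '[{"claw":46,"offset":[1,-3,30],"spin":0},{"claw":46,"offset":[1,-3,60],"spin":0},{"claw":46,"offset":[1,-3,88],"spin":0},{"claw":46,"offset":[1,-3,105],"spin":0},{"claw":46,"offset":[1,-3,112],"spin":0}]' 25
python3 -m jog '[{"claw":46,"offset":[0,0,0],"spin":0},{"claw":16,"offset":[0,0,0],"spin":0},{"claw":16,"offset":[0,0,0],"spin":0},{"claw":16,"offset":[0,0,0],"spin":0},{"claw":16,"offset":[0,0,0],"spin":0}]' 25
python3 -m jog '[{"claw":16,"offset":[0,0,-15],"spin":0},{"claw":16,"offset":[0,0,-40],"spin":0},{"claw":16,"offset":[0,0,-75],"spin":0},{"claw":16,"offset":[0,0,-110],"spin":0},{"claw":16,"offset":[0,0,-120],"spin":0}]' 25
python3 -c "
from h import *
plan('rack',0,-.099,.160,3)"
```

```text
time_s: 34.13
eef_pos: [0.4893, 0.3721, 0.0346]
eef_rot: [0.001, 0.999, -0.036, -0.002]
force: [0.6, -0.1, -0.4]
opening: 0.488
grasp_force: 0.0
time_s: 34.55
eef_pos: [0.4904, 0.374, 0.039]
eef_rot: [-0.001, 0.999, -0.035, 0.001]
force: [1.5, -0.9, 5.7]
opening: 0.28
grasp_force: 25.0
time_s: 34.97
eef_pos: [0.4913, 0.3749, 0.1641]
eef_rot: [-0.002, 0.999, -0.035, 0.003]
force: [0.3, 0.6, -0.1]
opening: 0.276
grasp_force: 25.0
t 34.97 now [0.4913 0.3749 0.1641] spin 3.2 call1 [ 58. 142.   1.] then [ 66. 139.   1.]
```

```bash
python3 -m jog '[{"claw":16,"offset":[14,35,0],"spin":1},{"claw":16,"offset":[29,71,0],"spin":2},{"claw":16,"offset":[43,106,0],"spin":3.2},{"claw":16,"offset":[58,142,0],"spin":3.2}]' 25
python3 -m jog '[{"claw":16,"offset":[16,35,0],"spin":0},{"claw":16,"offset":[33,70,0],"spin":0},{"claw":16,"offset":[49,105,0],"spin":0},{"claw":16,"offset":[66,139,0],"spin":0}]' 25
python3 -m jog '[{"claw":16,"offset":[16,35,0],"spin":0},{"claw":16,"offset":[33,70,0],"spin":0},{"claw":16,"offset":[49,105,0],"spin":0},{"claw":16,"offset":[66,139,0],"spin":0},{"claw":16,"offset":[66,139,0],"spin":0}]' 25
python3 -m jog '[{"claw":16,"offset":[0,0,0],"spin":0},{"claw":16,"offset":[0,0,0],"spin":0},{"claw":16,"offset":[0,0,0],"spin":0}]' 25
python3 - <<'E'
from h import *
plan('rack',0,-.099,.037,1)
s,R=axes();m=camera_model("wrist");C["wrist"]=m;im=get_image("wrist")
print(blobs("wrist",im,(105,140,60),(130,255,255),60,s["eef_pos"][2]+.037))
E
```

```text
time_s: 35.3
eef_pos: [0.5377, 0.2267, 0.1579]
eef_rot: [-0.0, 0.998, -0.063, 0.0]
force: [1.1, 1.0, -0.4]
opening: 0.278
grasp_force: 25.0
time_s: 35.63
eef_pos: [0.5858, 0.0799, 0.158]
eef_rot: [-0.0, 0.998, -0.063, 0.0]
force: [1.0, 0.3, -0.5]
opening: 0.277
grasp_force: 25.0
time_s: 36.05
eef_pos: [0.6344, -0.0703, 0.1573]
eef_rot: [0.001, 0.998, -0.066, 0.0]
force: [-1.0, 1.5, -1.5]
opening: 0.273
grasp_force: 25.0
time_s: 36.3
eef_pos: [0.6334, -0.0631, 0.1579]
eef_rot: [-0.0, 0.998, -0.063, 0.0]
force: [0.1, -0.0, -1.1]
opening: 0.277
grasp_force: 25.0
t 36.3 now [ 0.6334 -0.0631  0.1579] spin 0.0 call1 [  2.  -0. 121.] then [  2.  -0. 121.]
[([279.9, 273.8], 1336, [0.6341000199317932, -0.06260000169277191], [array([ 0.6339, -0.0626]), array([0.0203, 0.02  ]), np.float64(82.7887)]), ([276.7, 332.4], 1697, [0.6021999716758728, -0.05689999833703041], [array([ 0.6043, -0.0573]), array([0.0317, 0.0213]), np.float64(82.7907)]), ([254.5, 393.1], 526, [0.5669000148773193, -0.04039999842643738], [array([ 0.5694, -0.0434]), array([0.0103, 0.0333]), np.float64(13.1739)])]
```

```bash
python3 -m jog '[{"claw":16,"offset":[2,0,30],"spin":0},{"claw":16,"offset":[2,0,60],"spin":0},{"claw":16,"offset":[2,0,88],"spin":0},{"claw":16,"offset":[2,0,106],"spin":0},{"claw":16,"offset":[2,0,113],"spin":0}]' 25
python3 -m jog '[{"claw":16,"offset":[0,0,2],"spin":0},{"claw":16,"offset":[0,0,4],"spin":0},{"claw":16,"offset":[0,0,6],"spin":0},{"claw":16,"offset":[0,0,8],"spin":0},{"claw":16,"offset":[0,0,8],"spin":0}]' 25
python3 -c "
from h import *
plan('rack',0,.045,.037,1)"
```

```text
time_s: 36.77
eef_pos: [0.6341, -0.0632, 0.0418]
eef_rot: [-0.0, 0.998, -0.062, -0.002]
force: [-0.8, 0.4, -1.1]
opening: 0.275
grasp_force: 25.0
time_s: 37.18
eef_pos: [0.6358, -0.0646, 0.0373]
eef_rot: [0.0, 0.998, -0.063, 0.0]
force: [-0.1, -0.5, -1.0]
opening: 0.279
grasp_force: 25.0
t 37.18 now [ 0.6358 -0.0646  0.0373] spin -0.0 call1 [  -1. -145.    0.] then [  -1. -145.    0.]
```

```bash
python3 -m jog '[{"claw":16,"offset":[0,-8,0],"spin":0},{"claw":16,"offset":[0,-16,0],"spin":0},{"claw":16,"offset":[0,-24,0],"spin":0},{"claw":16,"offset":[0,-32,0],"spin":0},{"claw":16,"offset":[0,-40,0],"spin":0}]' 25
python3 -m jog '[{"claw":16,"offset":[0,-8,0],"spin":0},{"claw":16,"offset":[0,-16,0],"spin":0},{"claw":16,"offset":[0,-24,0],"spin":0},{"claw":16,"offset":[0,-32,0],"spin":0},{"claw":16,"offset":[0,-40,0],"spin":0}]' 25
python3 -m jog '[{"claw":16,"offset":[0,-10,0],"spin":0},{"claw":16,"offset":[0,-20,0],"spin":0},{"claw":16,"offset":[0,-30,0],"spin":0},{"claw":16,"offset":[0,-40,0],"spin":0},{"claw":16,"offset":[0,-50,0],"spin":0}]' 25
python3 -m jog '[{"claw":16,"offset":[0,-4,0],"spin":0},{"claw":16,"offset":[0,-8,0],"spin":0},{"claw":16,"offset":[0,-11,0],"spin":0},{"claw":16,"offset":[0,-13,0],"spin":0},{"claw":16,"offset":[0,-14,0],"spin":0}]' 25
python3 -c "
from h import *
plan('rack',0,.045,.037,1)"
```

```text
time_s: 37.6
eef_pos: [0.641, -0.0239, 0.0372]
eef_rot: [0.0, 0.998, -0.063, 0.0]
force: [-0.1, -1.3, 3.0]
opening: 0.278
grasp_force: 25.0
time_s: 38.02
eef_pos: [0.646, 0.0154, 0.0371]
eef_rot: [0.0, 0.998, -0.063, 0.0]
force: [-1.4, -3.0, 4.8]
opening: 0.276
grasp_force: 25.0
time_s: 38.43
eef_pos: [0.6522, 0.0651, 0.0371]
eef_rot: [0.0, 0.998, -0.063, 0.0]
force: [-0.1, -3.0, 5.8]
opening: 0.278
grasp_force: 25.0
time_s: 38.85
eef_pos: [0.6539, 0.0788, 0.0371]
eef_rot: [0.0, 0.998, -0.063, 0.0]
force: [-0.4, -4.0, 5.7]
opening: 0.274
grasp_force: 25.0
t 38.85 now [0.6539 0.0788 0.0371] spin -0.0 call1 [-1. -1.  0.] then [-1. -1.  0.]
```

```bash
python3 -m jog '[{"claw":16,"offset":[0,-1,0],"spin":0},{"claw":16,"offset":[0,-1.5,0],"spin":0},{"claw":16,"offset":[0,-1.5,0],"spin":0}]' 25
python3 -m jog '[{"claw":44,"offset":[0,0,0],"spin":0},{"claw":44,"offset":[0,0,0],"spin":0},{"claw":44,"offset":[0,0,0],"spin":0},{"claw":44,"offset":[0,0,0],"spin":0},{"claw":44,"offset":[0,0,0],"spin":0}]' 20
python3 -m jog '[{"claw":44,"offset":[0,0,-15],"spin":0},{"claw":44,"offset":[0,0,-45],"spin":0},{"claw":44,"offset":[0,0,-80],"spin":0},{"claw":44,"offset":[0,0,-110],"spin":0},{"claw":44,"offset":[0,0,-140],"spin":0}]'
python3 -m jog '[{"claw":44,"offset":[0,0,0],"spin":0},{"claw":44,"offset":[0,0,0],"spin":0},{"claw":44,"offset":[0,0,0],"spin":0},{"claw":44,"offset":[0,0,0],"spin":0}]'
python3 - <<'E'
from h import *
C["wrist"]=camera_model("wrist");im=get_image("wrist"); cv2.imwrite("pics/w20.png",im)
a=np.radians(-7.2)
for lo,hi in (((22,130,70),(35,255,255)),((105,140,60),(130,255,255))):
    for b in blobs("wrist",im,lo,hi,60,.074):
        d=np.array(b[2])-F["rack"][:2]; print(b[:3],"rack",(d@[np.cos(a),np.sin(a)]).round(4),(d@[-np.sin(a),np.cos(a)]).round(4))
E
```

```text
time_s: 39.1
eef_pos: [0.654, 0.0792, 0.0372]
eef_rot: [0.001, 0.998, -0.063, 0.0]
force: [-2.2, -7.0, 6.3]
opening: 0.276
grasp_force: 25.0
time_s: 39.52
eef_pos: [0.6537, 0.0801, 0.0365]
eef_rot: [-0.0, 0.998, -0.063, -0.0]
force: [0.4, -0.8, -0.1]
opening: 0.469
grasp_force: 0.0
time_s: 39.93
eef_pos: [0.6538, 0.0799, 0.1784]
eef_rot: [-0.0, 0.998, -0.063, 0.0]
force: [-0.5, 0.0, -0.3]
opening: 0.469
grasp_force: 0.0
time_s: 40.27
eef_pos: [0.6533, 0.0798, 0.175]
eef_rot: [0.0, 0.998, -0.063, -0.001]
force: [0.3, -0.6, 0.0]
opening: 0.469
grasp_force: 0.0
([207.9, 203.0], 484, [0.6606000065803528, 0.14079999923706055]) rack -0.0002 0.1067
([281.1, 201.4], 467, [0.6541000008583069, 0.07930000126361847]) rack 0.0011 0.0449
([417.1, 306.3], 64, [0.5394999980926514, -0.03189999982714653]) rack -0.0987 -0.0798
([335.2, 338.4], 66, [0.5152000188827515, 0.04560000076889992]) rack -0.1325 -0.006
```

View pics/w20.png

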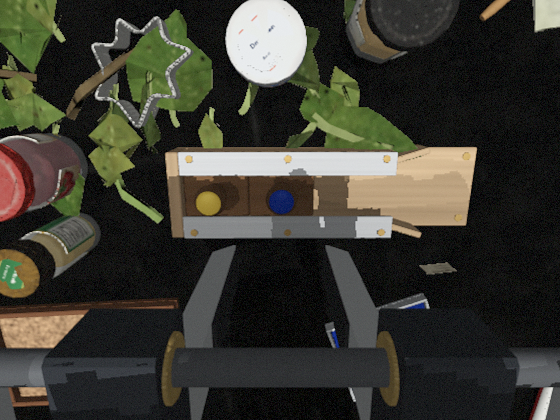

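Yellow dot at (208,203), rack y ≈ 107 mm, and blue at (281,201), y ≈ 45 mm. Both are home, upright under the lips and released, so I'm handing in.

```bash
python3 -c "
from station import *
print(sign_off())"
```

```text
the job is handed in; nothing more can be done
None
```

The job is handed in: by the last camera views, red stands square in the middle of the red pad, and yellow (rear) and blue (at the mouth) are fully home in the rack; sign-off returned no verdict.

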